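Clear the focus gauge and register the culture plate on the microscope stage

ROBOT

A 6-joint arm with a two-finger parallel gripper is mounted at the origin on the work surface. World frame = base frame: x ahead of the robot, y to its left, z up, the work surface at z = 0. Lengths are in m, angles in rad, forces in N, time in s.
With the tool pointing down it reaches from about 0.375 to 0.9 m from the base axis. Payload 3.1 kg.
Tool frame: the origin (TCP) lies midway between the tips of the shut fingers; the grasp point (between the pads) lies 19 mm behind it; z points along the fingers, y is the line along which they close (so a half turn about z gives the same grasp; the last joint's range is limited). The gripper opens to 87 mm and grips with 3 to 60 N. Pads are 19 mm wide; open, the fingers measure 117 mm over their backs; the gripper's body (75 mm by 190 mm) begins 51 mm behind the grasp point.
Start: joints at [1.077, 0.527, 1.433, -0, 1.181, -0.178], TCP at [0.194, 0.594, 0.223] pointing down, gripper open.
Joint ranges: [-3.08, 3.08], [-0.75, 2.2], [0.22, 2.44], [-1.43, 4.57], [0, 2.65], [-2.85, 2.85]. Speed limits (rad/s): [2.79, 2.79, 3.14, 3.14, 3.14, 3.14].

INTERFACE

Orientations are given as a unit quaternion [x, y, z, w].
In Python, from bench import * gives the robot as it stands. The module is installed in compiled form; this text tells all that it offers.
- The arm moves only by the shell command python3 -m pendant 'ROWS' [FORCE]. ROWS is JSON, a list of rows, each an object of numbers: "dx", "dy", "dz": the shift along the tool's x, y, z in units of 50 mm (1.0 is 50 mm); "rx", "ry", "rz": the turn, a rotation vector about the tool's x, y, z in units of 8 degrees (1.0 is 8 degrees); "fingers": the closure, from 0 (fully open) to 1 (shut). A call has 1 to 10 rows; each row shifts and turns the commanded pose from where the row before left it, along the tool's axes as they then stand; what a row does not reach is not made up. A row lasts 1/10 s, in which the tool goes at most 50 mm and 8.59 degrees, less where a joint would pass 70% of its speed; a pose out of reach is approached as far as the arm can. A call is refused whole if a number of a shift passes 1 or a number of a turn 1, either way. A call with a gripper value outside its range is refused whole. The fingers move at their own pace and stop on an object; FORCE is the grip in N (left out, the last holds). Time passes only in rows, so rows that do not move let the fingers close. It gives the time, the measured TCP pose, the force, the opening and the grip force at its end, in the units of the state.
- observe(): the state, without advancing time (a new reading comes with each control period).
- capture(name): name is "scene" or "top"; returns (picture, depth): 400x640x3 uint8, red, green, blue; 400x640 float32, m along the optical axis (not along the pixel's ray), 0 where there is no reading.
- camera_info(name): a dict with "fx", "fy", "cx", "cy" (pixels), "k1" (the pictures are not rectified: a ray, as slopes to the right and down, at radius r is drawn at 1 + k1 r^2 times it, then the intrinsics apply), "world_from_camera" (4x4, takes a point from camera to world coordinates). Camera axes: x right, y down, z forward; pixel columns grow to the right and rows downward; lengths in m; the calibration is good to about 2 mm. A picture is of the moment at which its call begins. camera_info takes no time and is no camera call.
- hand_in(): hands the job in; it is judged then, once.
Trained networks look in the newest picture that a camera, given by its name, has taken for a name from the list of things; names that differ only in an ending like _2 or _b are one class to them, and where a whole thing is asked for, a point or a joint stands for the part that bears it (a point fixed in the world has none). Each returns a list of dicts, best first, with "p" (0 to 1); they miss things now and then, are a little off and sometimes report something else, mostly with a low value. They report only what shows in the picture. A call takes as long as a camera call.
- search_frame(camera, label): "at" ([x, y, z] in m, in the coordinates of the camera as it stood for that picture, good to about 4 mm: the middle of the surface that is visible of it).
- outline_of(camera, label): "region" (400x640 bool, what is visible of it).
- place_of(camera, label): "at" ([x, y, z] in m, in the coordinates of the camera as it stood for that picture, good to about 4 mm: a listed point, or the origin of a listed thing).
The state is a dict: "time_s": time; "qpos": joint angles; "joint_vel": joint speeds; "joint_efforts": joint torques, N m; "ee_pos": TCP position; "tool_rot": TCP orientation; "contact_force": force on the tool from outside, world axes, zero at the start; "moment": the same for the moment, N m; "width": finger opening in m; "gripper_force": force on a finger pad.
Only numpy, scipy, OpenCV 4.12 (cv2) and the standard library are available. Lean on these libraries where they do the work, as an engineer would, in place of code of your own. Each camera call takes 0.05 s, during which the arm holds its last target. There are 200 camera calls.

TASK

Put the long focus gauge that stands under the microscope's lamp head back into its own tray, flat on the tray's floor. Then slide the culture plate along the stage until its edges are fully home against all three steel stops, pushing gently and keeping it flat on the stage. Leave the other things on the table where they are.

Things in the scene. Friction and masses are not known exactly. Their poses are not given: they have to be found in the camera images.
- microscope: white compact microscope, fixed; origin on the table straight below the plate's seat. Base 200 mm (x) x 350 mm (y); black stage, top 120 mm up, reaches x -100 to 100 and y -115 to 180 mm. A pillar (x -40 to 40, y -220 to -150 mm, 360 mm tall) carries an arm (70 mm wide, underside 310 mm up) along +y to the lamp head
- lamp (a point): centre of the lamp head's underside: a round drum 100 mm across, hanging over the plate's seat, 110 mm above the stage (230 mm above the table), fixed
- seat (a point): on the stage top: where the centre of the plate's underside is when the plate is home; axes as the microscope. Three steel stops, 20 mm high, 18 mm wide: two at the far side, faces at x = +43 mm, centred at y = -40 and +40 mm; one at the pillar side, face at y = -64 mm, centred at x = -22 mm
- plate: white multiwell culture plate, plain box outside, 86 mm (x) x 128 mm (y) x 24 mm tall, about 0.16 kg, loose on the stage; origin at the centre of its underside, z up
- gauge: the long focus gauge, aluminium, about 0.25 kg: flat foot 92 mm (x) x 32 mm (y) x 12 mm high with an upright grip at its -x end, 24 mm (x) x 20 mm (y), centred at x = -34 mm, top 51 mm above the underside; a low step on the other end reaches 18 mm; origin at the centre of its underside
- nest_long: open grey tray on the table for the long gauge, fixed: outside 112 mm (x) x 52 mm (y), walls 13 mm high and 4 mm thick, floor 4 mm thick, inside 104 x 44 mm; origin at the centre of its underside
- nest_short: like it but 82 mm long outside: the short gauge's tray, already occupied, fixed
- nest_small: empty tray 72 x 34 mm outside, for a smaller gauge that is not here; the long gauge does not fit; fixed
- gauge_short: the short focus gauge, same shape but 64 mm long, grip centred at x = -20 mm, lying in its tray; a bystander
- media: clear glass bottle, 68 mm across, 160 mm tall; loose bystander, origin at the centre of its underside
- tipbox: open white box with dividers, 85 x 122 x 55 mm; loose bystander, origin at the centre of its underside
- dish: flat clear round dish, 94 mm across, 20 mm tall; loose bystander, origin at the centre of its underside
- beaker: glass beaker, 72 mm across, 90 mm tall; loose bystander, origin at the centre of its underside
- tubes: white tube block, 70 x 160 x 59 mm; loose bystander, origin at the centre of its underside
- jar: grey jar with black cap, 60 mm across, 70 mm tall; loose bystander, origin at the centre of its underside

How it is judged:
On the way:
1. the long gauge lies flat in its own tray, let go (x of gauge in the frame of nest_long between -0.012 and 0.012 m and y of gauge in the frame of nest_long between -0.012 and 0.012 m and z of gauge in the frame of nest_long below 0.008 m and angle between the x axis of gauge and the x axis of nest_long, either way round below 0.2 rad and angle between gauge's own z axis and vertical below 0.08 rad and contact force between the fingers and gauge below 0.1 N), for 0.2 s.
At the end, for the whole second after the job is handed in: Long gauge flat in the long tray: centre within 12 mm each way, underside under 8 mm above the tray's, along it within 0.2 rad. Plate on the stage against all three stops: within 2 mm of the seat in x and y, 3 mm in z, turned under 0.025 rad. Both at rest (x of gauge in the frame of nest_long between -0.012 and 0.012 m and y of gauge in the frame of nest_long between -0.012 and 0.012 m and z of gauge in the frame of nest_long below 0.008 m and angle between the x axis of gauge and the x axis of nest_long, either way round below 0.2 rad and angle between gauge's own z axis and vertical below 0.08 rad and x of plate in the frame of seat between -0.002 and 0.002 m and y of plate in the frame of seat between -0.002 and 0.002 m and z of plate in the frame of seat between -0.003 and 0.003 m and angle between the x axis of plate and the x axis of seat, either way round below 0.025 rad and linear speed of each of gauge, plate below 0.01 m/s); the robot touches nothing.
It fails at once if the plate is pressed against the microscope with more than 40 N (contact force between plate and microscope above 40 N).
It fails at once if the plate is tipped by more than 0.15 rad or lifted more than 15 mm off the stage (angle between plate's own z axis and vertical above 0.15 rad or z of plate in the frame of seat above 0.015 m or z of plate in the frame of seat below -0.02 m).
It fails at once if another thing is moved by more than 25 mm (distance of any of gauge_short, media, tipbox, dish, beaker, tubes, jar from where it was at the start of the episode above 0.025 m).
It also fails if it takes over 70 s, if anything falls off the work surface, if the arm or the gripper's body presses on something with over 40 N, if the wrist force passes 120 N, or if a joint passes its speed limit or range.

## Working session

There is one attempt and no reset: what is moved stays moved. The work goes in short steps, Python scripts to look and compute and a shell command to move; the robot and the scene stay as the last step left them, time stands still between calls to the robot, and variables do not carry over. Pictures are saved under pics/ and viewed, at most 10 in all, crops included, and the job is handed in when it is done.

```bash
mkdir -p pics
cat > h.py <<'E'
from bench import *
import numpy as np, cv2
def w(cam,p):
    T=np.array(camera_info(cam)["world_from_camera"]); return (T@np.r_[p,1])[:3]
def cloud(cam,depth):
    c=camera_info(cam); v,u=np.mgrid[0:400,0:640].astype(float)
    K=np.array([[c["fx"],0,c["cx"]],[0,c["fy"],c["cy"]],[0,0,1.]])
    pts=cv2.undistortPoints(np.stack([u.ravel(),v.ravel()],1)[:,None],K,np.array([c["k1"],0,0,0.]))[:,0].reshape(400,640,2)
    P=np.dstack([pts[...,0]*depth,pts[...,1]*depth,depth,np.ones_like(depth)])
    return (P@np.array(c["world_from_camera"]).T)[...,:3]
E
python3 - <<'E'
from h import *
print(observe())
for c in("scene","top"):
    p,d=capture(c); cv2.imwrite(f"pics/{c}0.png",p[...,::-1]); np.save(c+".npy",d); np.save(c+"_p.npy",p)
    print(c,np.round(camera_info(c)["world_from_camera"],2).tolist())
    for n in["microscope","lamp","seat","plate","gauge","nest_long","nest_short","nest_small","gauge_short","media","tipbox","dish","beaker","tubes","jar"]:
        print(n,[(np.round(w(c,r["at"]),3).tolist(),round(r["p"],2)) for r in place_of(c,n)[:2]])
E
```

```text
{'time_s': 0.0, 'qpos': array([ 1.07649165e+00,  5.28455243e-01,  1.43389597e+00, -1.06199113e-05,
        1.18141895e+00, -1.78533714e-01]), 'joint_vel': array([-0.00117317, -0.00118386,  0.00040858, -0.0002284 , -0.0002637 ,
        0.0009675 ]), 'joint_efforts': array([-9.42417537e-04, -4.40046072e+01, -1.76587415e+01,  6.30983664e-02,
        5.82568045e-02, -1.95998991e-04]), 'ee_pos': array([0.19373296, 0.59344058, 0.22158038]), 'tool_rot': array([ 1.57228253e-01,  9.87561690e-01, -1.02934240e-03, -3.54772620e-04]), 'contact_force': array([ 0.05195091, -0.14494775, -0.46460734]), 'moment': array([-0.01160507,  0.02642454,  0.01596825]), 'gripper_force': 0.0, 'width': 0.08730397818294555}
scene [[0.47, 0.66, -0.58, 1.41], [0.88, -0.36, 0.31, -0.49], [-0.0, -0.66, -0.75, 1.27], [0.0, 0.0, 0.0, 1.0]]
microscope [([0.624, -0.137, -0.002], 0.84)]
lamp [([0.624, -0.133, 0.229], 0.72)]
seat [([0.62, -0.135, 0.122], 0.8), ([0.624, -0.139, -0.001], 0.67)]
plate [([0.587, -0.052, 0.119], 0.85)]
gauge [([0.603, -0.169, 0.12], 0.6)]
nest_long [([0.622, -0.131, 0.229], 0.66), ([0.474, 0.302
[... 691 characters left out ...]
([0.716, 0.259, 0.001], 0.26)]
seat [([0.619, -0.132, 0.118], 0.89), ([0.473, 0.303, -0.002], 0.17)]
plate [([0.589, -0.047, 0.118], 0.72)]
gauge [([0.606, -0.17, 0.119], 0.61)]
nest_long [([0.475, 0.305, -0.002], 0.6)]
nest_short [([0.449, 0.384, 0.002], 0.73), ([0.619, 0.45, -0.001], 0.67)]
nest_small [([0.524, 0.225, 0.0], 0.49)]
gauge_short [([0.453, 0.385, 0.005], 0.64), ([0.524, 0.224, 0.003], 0.29)]
media [([0.623, 0.45, -0.004], 0.89), ([0.717, 0.257, 0.002], 0.61)]
tipbox [([0.716, 0.26, 0.0], 0.59)]
dish [([0.372, 0.008, -0.001], 0.77)]
beaker [([0.391, -0.262, 0.002], 0.92), ([0.472, 0.309, -0.001], 0.52)]
tubes [([0.404, -0.552, 0.001], 0.92)]
jar [([0.609, -0.489, 0.002], 0.86)]
```

View pics/scene0.png

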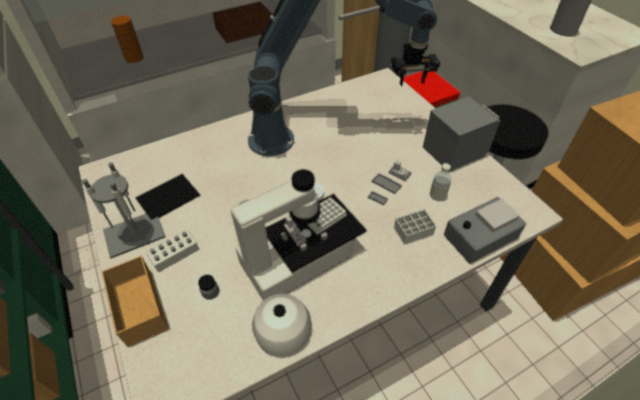

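View pics/top0.png

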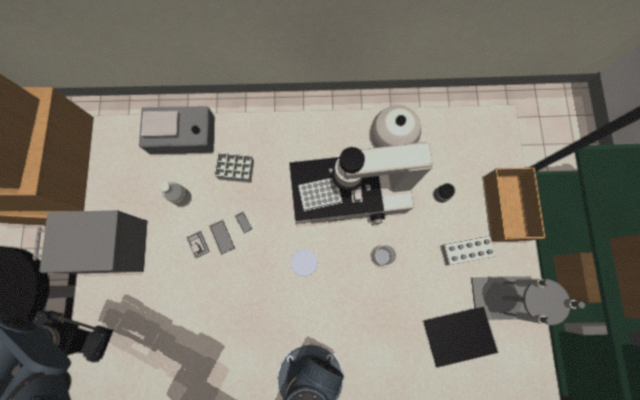

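The scene view shows the microscope at about (300,220) px with its pillar on the −y side. The plate is at (325,212), the gauge at (297,235) under the lamp, and the long tray at (385,184). Next I measure the yaws.

Run:
```python
from h import *
for c in("scene","top"):
    p=np.load(c+"_p.npy"); d=np.load(c+".npy"); X=cloud(c,d)
    def rect(m,n):
        P=X[m][:,:2].astype(np.float32)*1000
        if len(P)<8: print(c,n,"few",len(P));return
        (cx,cy),(a,b),t=cv2.minAreaRect(P); print(c,n,len(P),"c",round(cx),round(cy),"size",round(a),round(b),"ang",round(t,1))
    capture(c)
    for n in["plate","gauge","nest_long","microscope"]:
        for r in outline_of(c,n)[:1]:
            R=r["region"]&(d>0); z=X[...,2]
            print(n,r["p"],R.sum(),np.percentile(z[R],[5,50,95]).round(3))
            if n=="plate": rect(R&(abs(z-.144)<.008),n)
            if n=="nest_long": rect(R,n)
            if n=="microscope":
                rect(R&(abs(z-.12)<.006),"stage"); rect(R&(abs(z-.355)<.012),"armtop")
            if n=="gauge":
                rect(R,n); rect(R&(z>.16),"gauge grip"); rect(R&(z<.143),"gauge foot")
    if c=="scene": cv2.imwrite("pics/cs.png",cv2.resize(p[160:290,225:425],(800,520),interpolation=cv2.INTER_CUBIC)[...,::-1])
    else: cv2.imwrite("pics/ct.png",cv2.resize(p[140:260,180:400],(800,436),interpolation=cv2.INTER_CUBIC)[...,::-1])
```

```text
plate 0.87 640 [0.123 0.14  0.144]
scene plate 501 c 591 -51 size 86 127 ang 11.0
gauge 0.81 257 [0.125 0.131 0.167]
scene gauge 257 c 601 -171 size 104 31 ang 2.8
scene gauge grip 26 c 576 -175 size 21 12 ang 10.3
scene gauge foot 205 c 601 -171 size 104 31 ang 2.8
nest_long 0.8 303 [-0.004  0.003  0.012]
scene nest_long 303 c 474 302 size 112 70 ang 25.3
microscope 0.87 9365 [0.041 0.12  0.361]
scene stage 2502 c 625 -155 size 203 396 ang 4.8
scene armtop 1516 c 633 -235 size 73 238 ang 5.8
plate 0.91 989 [0.129 0.143 0.147]
top plate 910 c 589 -48 size 84 123 ang 11.2
gauge 0.64 366 [0.002 0.033 0.091]
top gauge 366 c 395 -259 size 67 81 ang 77.5
top gauge grip few 0
top gauge foot 366 c 395 -259 size 67 81 ang 77.5
nest_long 0.97 498 [-0.001  0.004  0.013]
top nest_long 498 c 471 302 size 112 58 ang 25.4
```

View pics/cs.png

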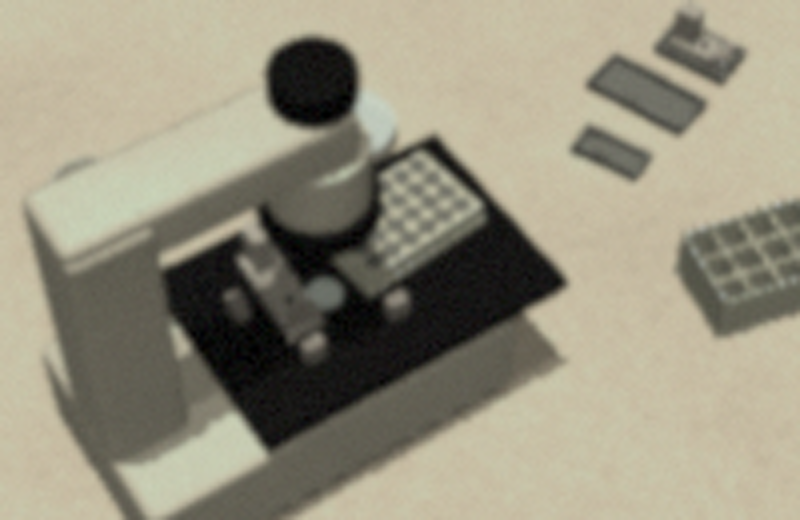

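View pics/ct.png

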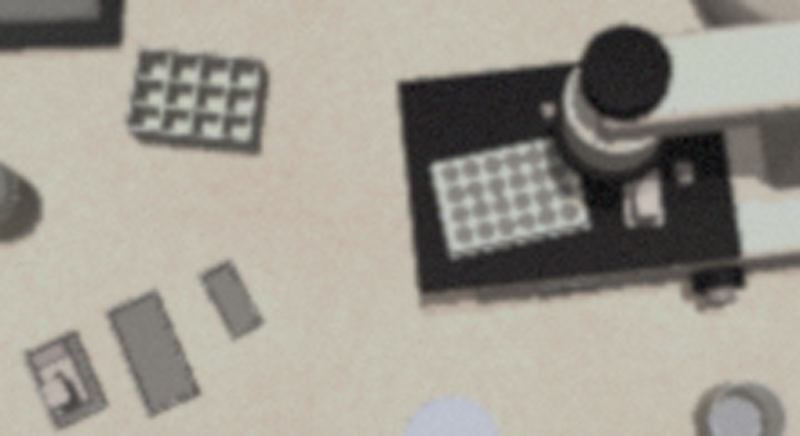

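The gauge's grip is on the robot side, at about (0.572, −0.173), with yaw about 3°. The microscope is yawed about 5°, the plate about 11° and the long tray about 25°. I'll grasp with the tool tilted 50° from vertical, so the gripper body stays outside the drum.

```bash
cat >> h.py <<'E'
from scipy.spatial.transform import Rotation as R
def cur():
    s=observe(); return s["ee_pos"],R.from_quat(s["tool_rot"]),s
def target(head,tilt):   # deg; tool z tips toward heading
    h=np.radians(head);t=np.radians(tilt)
    z=np.array([np.cos(h)*np.sin(t),np.sin(h)*np.sin(t),-np.cos(t)]); y=np.array([-np.sin(h),np.cos(h),0])
    return R.from_matrix(np.stack([np.cross(y,z),y,z],1))
def turn(Rt):   # total rotvec in units, in tool axes (constant-axis)
    p,r,s=cur(); return (np.degrees((r.inv()*Rt).as_rotvec())/8).round(2)
def shift(pt,Rt=None):
    p,r,s=cur(); r=Rt or r; return (r.inv().apply(np.array(pt)-p)/.05).round(2)
E
python3 - <<'E'
from h import *
print(shift([.45,.25,.32]), (cur()[1].inv().apply([-.03,-.42,0])/.05).round(2), turn(target(3,0)),turn(target(3,50)))
E
```

```text
[-7.   -4.95 -1.95] [-2.04 -8.17  0.  ] [-0.    0.   -2.64] [-1.15 -6.18 -2.47]
```

```bash
python3 -m pendant '[{"dz":-1},{"dz":-0.95},{"dx":-0.7,"dy":-0.5},{"dx":-0.7,"dy":-0.5},{"dx":-0.7,"dy":-0.5},{"dx":-0.7,"dy":-0.5},{"dx":-0.7,"dy":-0.5},{"dx":-0.7,"dy":-0.5},{"dx":-0.7,"dy":-0.5},{"dx":-0.7,"dy":-0.5}]' && python3 -m pendant '[{"dx":-0.7,"dy":-0.5},{"dx":-0.7,"dy":-0.5},{"dx":-0.2,"dy":-0.9},{"dx":-0.2,"dy":-0.9},{"dx":-0.2,"dy":-0.9},{"dx":-0.2,"dy":-0.9},{"dx":-0.2,"dy":-0.9},{"dx":-0.2,"dy":-0.9},{"dx":-0.2,"dy":-0.9},{"dx":-0.2,"dy":-0.9}]' && python3 -m pendant '[{"dx":-0.2,"dy":-0.9,"fingers":0.43},{"rx":-0.16,"ry":-0.88,"rz":-0.35},{"rx":-0.16,"ry":-0.88,"rz":-0.35},{"rx":-0.16,"ry":-0.88,"rz":-0.35},{"rx":-0.16,"ry":-0.88,"rz":-0.35},{"rx":-0.16,"ry":-0.88,"rz":-0.35},{"rx":-0.16,"ry":-0.88,"rz":-0.35},{"rx":-0.16,"ry":-0.88,"rz":-0.35},{},{}]'
python3 - <<'E'
from h import *
p,r,s=cur(); print(p,s["width"],s["qpos"].round(2),turn(target(3,50)),shift([.49,-.177,.165]),shift([.587,-.172,.149]))
E
```

```text
[0.19405654 0.5940842  0.22254024] 0.08695353802935714 [ 1.08  0.53  1.43 -0.    1.18 -0.18] [-1.15 -6.18 -2.47] [-10.42 -12.82   1.15] [-12.23 -12.12   1.47]validation failed for argument at $[0]...
```

```bash
python3 -m pendant '[{"dx":0,"dy":0,"dz":-0.9,"rx":0,"ry":0,"rz":0,"fingers":0}]'; echo; python3 -m pendant '[{"dz":-0.9,"fingers":0}]'
```

```text
time_s: 2.2
ee_pos: [0.1922, 0.5901, 0.2615]
tool_rot: [0.157, 0.988, -0.007, -0.002]
contact_force: [0.3, 1.4, -0.4]
width: 0.0874
gripper_force: 0.0
validation failed for argument at $[0]...
```

All seven keys are required in every row.

```bash
python3 -m pendant '[{"dx":0,"dy":0,"dz":-1,"rx":0,"ry":0,"rz":0,"fingers":0.43},{"dx":-0.7,"dy":-0.5,"dz":0,"rx":0,"ry":0,"rz":0,"fingers":0.43},{"dx":-0.7,"dy":-0.5,"dz":0,"rx":0,"ry":0,"rz":0,"fingers":0.43},{"dx":-0.7,"dy":-0.5,"dz":0,"rx":0,"ry":0,"rz":0,"fingers":0.43},{"dx":-0.7,"dy":-0.5,"dz":0,"rx":0,"ry":0,"rz":0,"fingers":0.43},{"dx":-0.7,"dy":-0.5,"dz":0,"rx":0,"ry":0,"rz":0,"fingers":0.43},{"dx":-0.7,"dy":-0.5,"dz":0,"rx":0,"ry":0,"rz":0,"fingers":0.43},{"dx":-0.7,"dy":-0.5,"dz":0,"rx":0,"ry":0,"rz":0,"fingers":0.43},{"dx":-0.7,"dy":-0.5,"dz":0,"rx":0,"ry":0,"rz":0,"fingers":0.43},{"dx":-0.7,"dy":-0.5,"dz":0,"rx":0,"ry":0,"rz":0,"fingers":0.43}]' && python3 -m pendant '[{"dx":-0.7,"dy":-0.5,"dz":0,"rx":0,"ry":0,"rz":0,"fingers":0.43},{"dx":-0.2,"dy":-0.9,"dz":0,"rx":0,"ry":0,"rz":0,"fingers":0.43},{"dx":-0.2,"dy":-0.9,"dz":0,"rx":0,"ry":0,"rz":0,"fingers":0.43},{"dx":-0.2,"dy":-0.9,"dz":0,"rx":0,"ry":0,"rz":0,"fingers":0.43},{"dx":-0.2,"dy":-0.9,"dz":0,"rx":0,"ry":0,"rz":0,"fingers":0.43},{"dx":-0.2,"dy":-0.9,"dz":0,"rx":0,"ry":0,"rz":0,"fingers":0.43},{"dx":-0.2,"dy":-0.9,"dz":0,"rx":0,"ry":0,"rz":0,"fingers":0.43},{"dx":-0.2,"dy":-0.9,"dz":0,"rx":0,"ry":0,"rz":0,"fingers":0.43},{"dx":-0.2,"dy":-0.9,"dz":0,"rx":0,"ry":0,"rz":0,"fingers":0.43},{"dx":-0.2,"dy":-0.9,"dz":0,"rx":0,"ry":0,"rz":0,"fingers":0.43}]' && python3 -m pendant '[{"dx":0,"dy":0,"dz":0,"rx":-0.16,"ry":-0.88,"rz":-0.35,"fingers":0.43},{"dx":0,"dy":0,"dz":0,"rx":-0.16,"ry":-0.88,"rz":-0.35,"fingers":0.43},{"dx":0,"dy":0,"dz":0,"rx":-0.16,"ry":-0.88,"rz":-0.35,"fingers":0.43},{"dx":0,"dy":0,"dz":0,"rx":-0.16,"ry":-0.88,"rz":-0.35,"fingers":0.43},{"dx":0,"dy":0,"dz":0,"rx":-0.16,"ry":-0.88,"rz":-0.35,"fingers":0.43},{"dx":0,"dy":0,"dz":0,"rx":-0.16,"ry":-0.88,"rz":-0.35,"fingers":0.43},{"dx":0,"dy":0,"dz":0,"rx":-0.16,"ry":-0.88,"rz":-0.35,"fingers":0.43},{"dx":0,"dy":0,"dz":0,"rx":0,"ry":0,"rz":0,"fingers":0.43},{"dx":0,"dy":0,"dz":0,"rx":0,"ry":0,"rz":0,"fingers":0.43}]'
python3 - <<'E'
from h import *
p,r,s=cur(); print(p,s["width"],s["qpos"].round(2),turn(target(3,50)),shift([.49,-.177,.165]),shift([.587,-.172,.149]))
E
```

```text
time_s: 3.2
ee_pos: [0.4244, 0.2809, 0.3178]
tool_rot: [0.157, 0.988, 0.0, 0.0]
contact_force: [0.8, -0.2, 0.2]
width: 0.0498
gripper_force: 0.0
time_s: 4.2
ee_pos: [0.4084, -0.167, 0.3179]
tool_rot: [0.157, 0.988, -0.0, 0.001]
contact_force: [1.3, -0.0, -0.6]
width: 0.0496
gripper_force: 0.0
time_s: 5.1
ee_pos: [0.4525, -0.122, 0.3742]
tool_rot: [0.014, 0.933, -0.003, 0.359]
contact_force: [0.2, 0.4, 0.6]
width: 0.0495
gripper_force: 0.0
[ 0.45246048 -0.12204439  0.37424597] 0.049527533475880646 [-0.86 -0.11  2.08  0.77  0.79 -2.85] [-0.4  -0.98 -0.42] [ 2.22 -1.09  3.63] [ 1.   -0.94  5.16]
```

Run:
```python
from h import *
p,r,s=cur(); z=r.as_matrix()[:,2]; a=s["qpos"][0]
# (p-Lz) lies in plane of azimuth a
n=np.array([-np.sin(a),np.cos(a),0]); L=p@n/(z@n); print("L",L,p-L*z)
print(shift([.51,-.175,.24]))
```

```text
L 0.5288329535080841 [ 0.09793013 -0.11347063  0.76654562]
[ 0.92 -1.04  2.78]
```

```bash
python3 -m pendant '[{"dx":0.31,"dy":-0.35,"dz":0.92,"rx":0,"ry":0,"rz":0,"fingers":0.43},{"dx":0.31,"dy":-0.35,"dz":0.92,"rx":0,"ry":0,"rz":0,"fingers":0.43},{"dx":0.31,"dy":-0.35,"dz":0.92,"rx":0,"ry":0,"rz":0,"fingers":0.43},{"dx":0,"dy":0,"dz":0,"rx":-0.2,"ry":-0.5,"rz":-0.21,"fingers":0.43},{"dx":0,"dy":0,"dz":0,"rx":-0.2,"ry":-0.5,"rz":-0.21,"fingers":0.43},{"dx":0,"dy":0,"dz":0,"rx":0,"ry":0,"rz":0,"fingers":0.43}]'
python3 - <<'E'
from h import *
p,r,s=cur(); print(p,s["width"],s["qpos"].round(2),turn(target(3,50)),shift([.49,-.177,.165]),shift([.587,-.172,.149]))
z=r.as_matrix()[:,2]; a=s["qpos"][0]; n=np.array([-np.sin(a),np.cos(a),0]); L=p@n/(z@n); print("L",L,p-L*z)
E
```

```text
time_s: 5.7
ee_pos: [0.5501, -0.1363, 0.3278]
tool_rot: [0.01, 0.933, -0.005, 0.359]
contact_force: [0.3, -0.3, 0.1]
width: 0.0497
gripper_force: 0.0
[ 0.55006907 -0.13626435  0.32781349] 0.04965426731910007 [-0.67  0.13  1.99  0.85  0.56 -2.85] [-0.4  -0.98 -0.35] [ 3.06 -0.83  1.62] [ 1.84 -0.69  3.16]
L 0.5814845338983815 [ 0.16011318 -0.12637655  0.75904533]
```

```bash
python3 -m pendant '[{"dx":0,"dy":0,"dz":-0.9,"rx":0,"ry":0,"rz":0,"fingers":0.43},{"dx":0,"dy":0,"dz":0,"rx":0,"ry":0,"rz":1,"fingers":0.43},{"dx":0,"dy":0,"dz":0,"rx":0,"ry":0,"rz":1,"fingers":0.43},{"dx":0,"dy":0,"dz":0,"rx":0,"ry":0,"rz":1,"fingers":0.43},{"dx":0,"dy":0,"dz":0,"rx":0,"ry":0,"rz":1,"fingers":0.43},{"dx":0,"dy":0,"dz":0,"rx":0,"ry":0,"rz":1,"fingers":0.43},{"dx":0,"dy":0,"dz":0,"rx":0,"ry":0,"rz":1,"fingers":0.43},{"dx":0,"dy":0,"dz":0,"rx":0,"ry":0,"rz":1,"fingers":0.43},{"dx":0,"dy":0,"dz":0,"rx":0,"ry":0,"rz":1,"fingers":0.43},{"dx":0,"dy":0,"dz":0,"rx":0,"ry":0,"rz":1,"fingers":0.43}]'
python3 - <<'E'
from h import *
p,r,s=cur(); print(p,s["width"],s["qpos"].round(2),turn(target(3,50)*R.from_euler('z',180,degrees=True)))
E
```

```text
time_s: 6.7
ee_pos: [0.5178, -0.1351, 0.3604]
tool_rot: [0.559, 0.748, 0.207, 0.293]
contact_force: [0.4, 0.4, 0.5]
width: 0.0495
gripper_force: 0.0
[ 0.51780288 -0.13513932  0.36035459] 0.04951809874976059 [-0.73  0.03  1.99  0.77  0.66 -1.52] [-0.65  1.06 13.07]
```

```bash
python3 -m pendant '[{"dx":0,"dy":0,"dz":0,"rx":-0.05,"ry":0.08,"rz":1,"fingers":0.43},{"dx":0,"dy":0,"dz":0,"rx":-0.05,"ry":0.08,"rz":1,"fingers":0.43},{"dx":0,"dy":0,"dz":0,"rx":-0.05,"ry":0.08,"rz":1,"fingers":0.43},{"dx":0,"dy":0,"dz":0,"rx":-0.05,"ry":0.08,"rz":1,"fingers":0.43},{"dx":0,"dy":0,"dz":0,"rx":-0.05,"ry":0.08,"rz":1,"fingers":0.43},{"dx":0,"dy":0,"dz":0,"rx":-0.05,"ry":0.08,"rz":1,"fingers":0.43},{"dx":0,"dy":0,"dz":0,"rx":-0.05,"ry":0.08,"rz":1,"fingers":0.43},{"dx":0,"dy":0,"dz":0,"rx":-0.05,"ry":0.08,"rz":1,"fingers":0.43},{"dx":0,"dy":0,"dz":0,"rx":-0.05,"ry":0.08,"rz":1,"fingers":0.43},{"dx":0,"dy":0,"dz":0,"rx":-0.05,"ry":0.08,"rz":1,"fingers":0.43}]' >/dev/null;python3 -m pendant '[{"dx":0,"dy":0,"dz":0,"rx":-0.05,"ry":0.08,"rz":1,"fingers":0.43},{"dx":0,"dy":0,"dz":0,"rx":-0.05,"ry":0.08,"rz":1,"fingers":0.43},{"dx":0,"dy":0,"dz":0,"rx":-0.05,"ry":0.08,"rz":1,"fingers":0.43},{"dx":0,"dy":0,"dz":0,"rx":0,"ry":0,"rz":0,"fingers":0.43}]'
python3 - <<'E'
from h import *
p,r,s=cur(); T=target(3,50)*R.from_euler('z',180,degrees=True); print(p,s["qpos"].round(2),turn(T),shift([.48,-.178,.20],T))
print(camera_info("top")["fx"])
E
```

```text
time_s: 8.1
ee_pos: [0.5178, -0.1349, 0.3596]
tool_rot: [0.906, 0.031, 0.421, -0.008]
contact_force: [-0.0, 0.2, 0.4]
width: 0.0497
gripper_force: 0.0
[ 0.51779479 -0.13488437  0.3596388 ] [-0.83  0.05  2.08  1.12  0.72 -0.1 ] [0.   0.02 0.11] [-2.96  0.82  1.44]
373.60435754167906
```

```bash
python3 -m pendant '[{"dx":-0.74,"dy":0.2,"dz":0.36,"rx":0,"ry":0,"rz":0.1,"fingers":0.43},{"dx":-0.74,"dy":0.2,"dz":0.36,"rx":0,"ry":0,"rz":0,"fingers":0.43},{"dx":-0.74,"dy":0.2,"dz":0.36,"rx":0,"ry":0,"rz":0,"fingers":0.43},{"dx":-0.74,"dy":0.2,"dz":0.36,"rx":0,"ry":0,"rz":0,"fingers":0.43},{"dx":0,"dy":0,"dz":0,"rx":0,"ry":0,"rz":0,"fingers":0.43},{"dx":0,"dy":0,"dz":0,"rx":0,"ry":0,"rz":0,"fingers":0.43}]'
python3 - <<'E'
from h import *
p,r,s=cur(); T=target(3,50)*R.from_euler('z',180,degrees=True); print(p,s["qpos"].round(2),turn(T))
for c in("scene","top"):
    I,d=capture(c); X=cloud(c,d)
    for n in("gauge","microscope"):
      for r in outline_of(c,n)[:1]:
        G=r["region"]&(d>0); P=X[G]
        if n=="gauge": print(c,r["p"],len(P),P[P[:,2]>.162].mean(0).round(3), P[(P[:,2]>.162)][:,:2].round(3).min(0),P[(P[:,2]>.162)][:,:2].max(0).round(3) if c else"",np.round([w(c,q["at"]) for q in search_frame(c,"gauge")],3).tolist())
    print(np.round([w(c,q["at"]) for q in place_of(c,"gauge")],3).tolist())
    cv2.imwrite(f"pics/{c}1.png",cv2.resize(I[150:270,250:450] if c=="scene" else I[130:250,300:500],(800,480),interpolation=cv2.INTER_CUBIC)[...,::-1])
E
```

```text
time_s: 8.7
ee_pos: [0.4854, -0.1734, 0.2151]
tool_rot: [0.907, 0.025, 0.421, -0.014]
contact_force: [0.3, 0.5, -0.0]
width: 0.0496
gripper_force: 0.0
[ 0.48541827 -0.17338079  0.21506606] [-1.    0.4   2.3   1.66  0.73 -0.98] [-0.05  0.02 -0.01]
scene 0.55 309 [ 0.578 -0.175  0.169] [ 0.561 -0.186] [ 0.624 -0.167] [[0.601, -0.173, 0.127]]
[[0.604, -0.168, 0.118], [0.625, -0.136, 0.0]]
top 0.48 110 [ 0.57  -0.168  0.171] [ 0.558 -0.179] [ 0.582 -0.158] [[0.573, -0.17, 0.136]]
[[0.604, -0.167, 0.119], [0.621, -0.133, 0.227]]
```

View pics/top1.png

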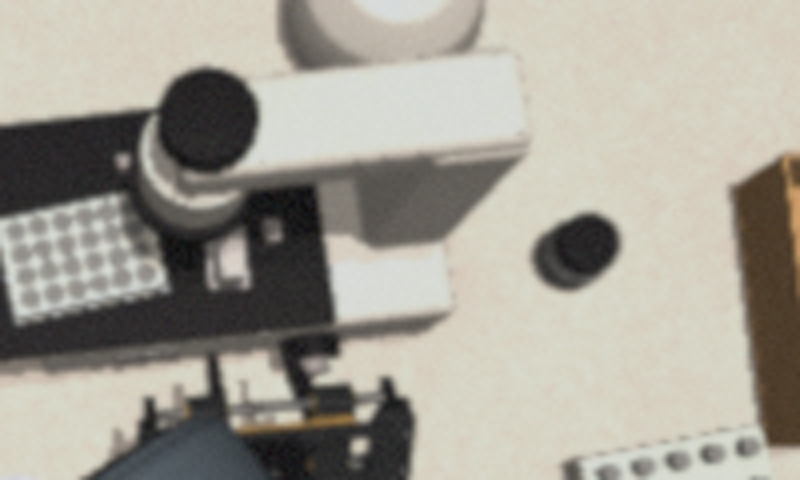

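```bash
cat >> h.py <<'E'
def proj(c,P):
    q=camera_info(c);T=np.linalg.inv(q["world_from_camera"]);X=np.atleast_2d(P)@T[:3,:3].T+T[:3,3]
    K=np.array([[q["fx"],0,q["cx"]],[0,q["fy"],q["cy"]],[0,0,1.]])
    return cv2.projectPoints(X,np.zeros(3),np.zeros(3),K,np.array([q["k1"],0,0,0.]))[0][:,0].round(1)
E
python3 - <<'E'
from h import *
p,r,s=cur(); m=r.as_matrix()
for k in(-.035,-.025,0,.025,.035):
    u=proj("top",p+k*m[:,1]-.005*m[:,2])[0]; print(k,(u-[300,130])*4, (proj("scene",p+k*m[:,1])[0]-[250,150])*4)
print((proj("top",[[.571,-.17,.171],[.624,-.172,.135]])-[300,130])*4)
print(shift([.54,-.175,.185]), shift([.586,-.171,.147]))
E
```

```text
-0.035 [202.4 366.8] [140.4 148.4]
-0.025 [215.6 365.6] [130.  152.8]
0 [249.2 363.2] [103.6 164.4]
0.025 [282.4 360.4] [ 76.8 176.4]
0.035 [295.6 359.2] [ 65.6 181.2]
[[232.4 260.8]
 [227.6 207.6]]
[0.25 0.1  1.22] [0.26 0.08 2.41]
```

View pics/scene1.png

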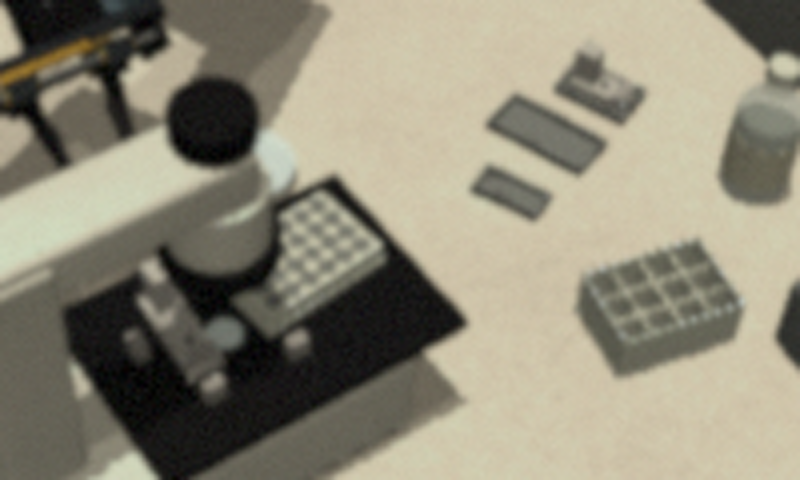

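```bash
python3 -m pendant '[{"dx":0.13,"dy":0.04,"dz":0.4,"rx":-0.05,"ry":0,"rz":0,"fingers":0.43},{"dx":0.13,"dy":0.04,"dz":0.4,"rx":0,"ry":0,"rz":0,"fingers":0.43},{"dx":0,"dy":0,"dz":0.4,"rx":0,"ry":0,"rz":0,"fingers":0.43},{"dx":0,"dy":0,"dz":0.4,"rx":0,"ry":0,"rz":0,"fingers":0.43},{"dx":0,"dy":0,"dz":0,"rx":0,"ry":0,"rz":0,"fingers":0.43},{"dx":0,"dy":0,"dz":0,"rx":0,"ry":0,"rz":0,"fingers":0.43}]'
python3 - <<'E'
from h import *
p,r,s=cur(); print(s["qpos"].round(2),turn(target(3,50)*R.from_euler('z',180,degrees=True)),shift([.586,-.171,.147]))
E
```

```text
time_s: 9.8
ee_pos: [0.5545, -0.1729, 0.172]
tool_rot: [0.907, 0.023, 0.42, -0.012]
contact_force: [-0.4, 0.5, -0.6]
width: 0.0493
gripper_force: 0.0
[-0.83  0.55  2.19  1.9   0.67 -1.07] [-0.    0.04 -0.01] [ 0.03 -0.    0.8 ]
```

```bash
python3 -m pendant '[{"dx":0,"dy":0,"dz":0.3,"rx":0,"ry":0,"rz":0,"fingers":0.43},{"dx":0,"dy":0,"dz":0.3,"rx":0,"ry":0,"rz":0,"fingers":0.43},{"dx":0.03,"dy":0,"dz":0.2,"rx":0,"ry":0,"rz":0,"fingers":0.43},{"dx":0,"dy":0,"dz":0,"rx":0,"ry":0,"rz":0,"fingers":0.43},{"dx":0,"dy":0,"dz":0,"rx":0,"ry":0,"rz":0,"fingers":0.43}]' 40;  python3 -m pendant '[{"dx":0,"dy":0,"dz":0,"rx":0,"ry":0,"rz":0,"fingers":1},{"dx":0,"dy":0,"dz":0,"rx":0,"ry":0,"rz":0,"fingers":1},{"dx":0,"dy":0,"dz":0,"rx":0,"ry":0,"rz":0,"fingers":1},{"dx":0,"dy":0,"dz":0,"rx":0,"ry":0,"rz":0,"fingers":1},{"dx":0,"dy":0,"dz":0,"rx":0,"ry":0,"rz":0,"fingers":1}]' 40
```

```text
time_s: 10.3
ee_pos: [0.5858, -0.1718, 0.1479]
tool_rot: [0.907, 0.023, 0.42, -0.011]
contact_force: [-0.5, -0.1, 0.4]
width: 0.0496
gripper_force: 0.0
time_s: 10.8
ee_pos: [0.5861, -0.1716, 0.1477]
tool_rot: [0.907, 0.023, 0.421, -0.011]
contact_force: [-0.8, 1.2, 1.3]
width: 0.0196
gripper_force: 39.4
```

```bash
python3 -m pendant '[{"dx":0,"dy":0,"dz":-0.2,"rx":0,"ry":0,"rz":0,"fingers":1},{"dx":0,"dy":0,"dz":-0.4,"rx":0,"ry":0,"rz":0,"fingers":1},{"dx":0,"dy":0,"dz":-0.4,"rx":0,"ry":0,"rz":0,"fingers":1},{"dx":0,"dy":0,"dz":-0.4,"rx":0,"ry":0,"rz":0,"fingers":1},{"dx":0,"dy":0,"dz":-0.4,"rx":0,"ry":0,"rz":0,"fingers":1},{"dx":0,"dy":0,"dz":-0.4,"rx":0,"ry":0,"rz":0,"fingers":1},{"dx":0,"dy":0,"dz":-0.4,"rx":0,"ry":0,"rz":0,"fingers":1},{"dx":0,"dy":0,"dz":-0.4,"rx":0,"ry":0,"rz":0,"fingers":1},{"dx":0,"dy":0,"dz":0,"rx":0,"ry":0,"rz":0,"fingers":1}]' 40
python3 - <<'E'
from h import *
p,r,s=cur(); F=R.from_euler('z',180,degrees=True); print(s["qpos"].round(2),turn(target(3,50)*F),turn(target(10,50)*F),shift([.50,.0,.28]),shift([.52,.155,.28]))
E
```

```text
time_s: 11.7
ee_pos: [0.4704, -0.1779, 0.2454]
tool_rot: [0.907, 0.023, 0.42, -0.01]
contact_force: [0.4, -0.2, -2.2]
width: 0.0196
gripper_force: 39.4
[-1.05  0.3   2.29  1.51  0.75 -0.81] [ 0.02  0.04 -0.  ] [ 0.69  0.04 -0.57] [ 1.03 -3.52  0.13] [ 1.39 -6.6   0.55]
```

```bash
python3 -m pendant '[{"dx":0.16,"dy":-0.6,"dz":0.05,"rx":0,"ry":0,"rz":0,"fingers":1},{"dx":0.16,"dy":-0.6,"dz":0.05,"rx":0,"ry":0,"rz":0,"fingers":1},{"dx":0.16,"dy":-0.6,"dz":0.05,"rx":0,"ry":0,"rz":0,"fingers":1},{"dx":0.16,"dy":-0.6,"dz":0.05,"rx":0,"ry":0,"rz":0,"fingers":1},{"dx":0.16,"dy":-0.6,"dz":0.05,"rx":0,"ry":0,"rz":0,"fingers":1},{"dx":0.16,"dy":-0.6,"dz":0.05,"rx":0,"ry":0,"rz":0,"fingers":1},{"dx":0.16,"dy":-0.6,"dz":0.05,"rx":0,"ry":0,"rz":0,"fingers":1},{"dx":0.16,"dy":-0.6,"dz":0.05,"rx":0,"ry":0,"rz":0,"fingers":1},{"dx":0.16,"dy":-0.6,"dz":0.05,"rx":0,"ry":0,"rz":0,"fingers":1},{"dx":0,"dy":0,"dz":0,"rx":0,"ry":0,"rz":0,"fingers":1}]' 40
python3 - <<'E'
from h import *
p,r,s=cur(); F=R.from_euler('z',180,degrees=True); T=target(10,50)*F;print(s["qpos"].round(2),turn(T),shift([.599,.1625,.20]),shift([.5994,.1625,.20],T))
E
```

```text
time_s: 12.7
ee_pos: [0.5214, 0.099, 0.285]
tool_rot: [0.907, 0.026, 0.421, -0.013]
contact_force: [-0.6, -0.3, -1.4]
width: 0.0199
gripper_force: 39.5
[-0.09  0.18  2.24  2.47  0.18 -1.  ] [ 0.63  0.03 -0.55] [-0.25 -1.18  2.34] [-0.17 -0.98  2.44]
```

```bash
python3 -m pendant '[{"dx":-0.05,"dy":-0.25,"dz":0.45,"rx":0.12,"ry":0,"rz":-0.11,"fingers":1},{"dx":-0.05,"dy":-0.25,"dz":0.45,"rx":0.12,"ry":0,"rz":-0.11,"fingers":1},{"dx":-0.05,"dy":-0.25,"dz":0.45,"rx":0.12,"ry":0,"rz":-0.11,"fingers":1},{"dx":-0.05,"dy":-0.25,"dz":0.45,"rx":0.12,"ry":0,"rz":-0.11,"fingers":1},{"dx":-0.05,"dy":-0.1,"dz":0.45,"rx":0.12,"ry":0,"rz":-0.11,"fingers":1},{"dx":0,"dy":0,"dz":0,"rx":0,"ry":0,"rz":0,"fingers":1},{"dx":0,"dy":0,"dz":0,"rx":0,"ry":0,"rz":0,"fingers":1}]' 40
python3 - <<'E'
from h import *
p,r,s=cur(); F=R.from_euler('z',180,degrees=True); T=target(10,50)*F;print(s["qpos"].round(2),turn(T),shift([.5994,.1625,.10]),shift([.5994,.1625,.04],T),shift([.5994,.1625,.031],T))
E
```

```text
time_s: 13.4
ee_pos: [0.5933, 0.1558, 0.2013]
tool_rot: [0.905, 0.075, 0.418, -0.032]
contact_force: [-1.2, 0.3, -1.2]
width: 0.0198
gripper_force: 39.5
[ 0.02  0.48  2.14  2.83  0.36 -1.38] [ 0.08  0.06 -0.03] [-1.45 -0.12  1.42] [-2.38 -0.11  2.18] [-2.52 -0.11  2.3 ]
```

```bash
python3 -m pendant '[{"dx":-0.4,"dy":-0.02,"dz":0.37,"rx":0.08,"ry":0.06,"rz":-0.03,"fingers":1},{"dx":-0.4,"dy":-0.02,"dz":0.37,"rx":0,"ry":0,"rz":0,"fingers":1},{"dx":-0.4,"dy":-0.02,"dz":0.37,"rx":0,"ry":0,"rz":0,"fingers":1},{"dx":-0.4,"dy":-0.02,"dz":0.37,"rx":0,"ry":0,"rz":0,"fingers":1},{"dx":-0.4,"dy":-0.02,"dz":0.37,"rx":0,"ry":0,"rz":0,"fingers":1},{"dx":-0.2,"dy":0,"dz":0.17,"rx":0,"ry":0,"rz":0,"fingers":1},{"dx":0,"dy":0,"dz":0,"rx":0,"ry":0,"rz":0,"fingers":1},{"dx":0,"dy":0,"dz":0,"rx":0,"ry":0,"rz":0,"fingers":1}]' 40
python3 - <<'E'
from h import *
p,r,s=cur(); F=R.from_euler('z',180,degrees=True); T=target(10,50)*F;print(s["qpos"].round(2),turn(T),shift(p+[0,0,-.01]),shift([.5994,.1625,.03],T))
I,d=capture("scene"); X=cloud("scene",d)
for q in outline_of("scene","gauge")[:1]:
    P=X[q["region"]&(d>0)]; print(q["p"],P.mean(0).round(3),np.percentile(P[:,2],[2,10,50,95]).round(3))
cv2.imwrite("pics/s2.png",cv2.resize(I[150:270,300:500],(800,480),interpolation=cv2.INTER_CUBIC)[...,::-1])
E
```

```text
time_s: 14.2
ee_pos: [0.6002, 0.1621, 0.0544]
tool_rot: [0.902, 0.079, 0.423, -0.037]
contact_force: [0.2, -0.0, -0.8]
width: 0.0197
gripper_force: 39.5
[ 0.03  0.88  2.18  2.98  0.79 -1.55] [-0.   -0.03  0.  ] [-0.15 -0.    0.13] [-0.38 -0.01  0.3 ]
0.65 [0.622 0.161 0.042] [0.024 0.031 0.037 0.075]
```

View pics/s2.png

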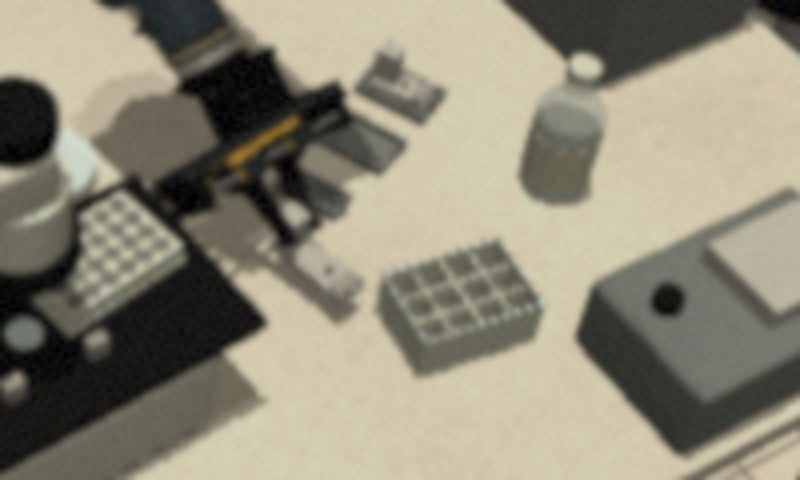

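```bash
python3 -m pendant '[{"dx":-0.12,"dy":0,"dz":0.1,"rx":0,"ry":0,"rz":0,"fingers":1},{"dx":-0.12,"dy":0,"dz":0.1,"rx":0,"ry":0,"rz":0,"fingers":1},{"dx":-0.1,"dy":0,"dz":0.08,"rx":0,"ry":0,"rz":0,"fingers":1},{"dx":0,"dy":0,"dz":0,"rx":0,"ry":0,"rz":0,"fingers":1},{"dx":0,"dy":0,"dz":0,"rx":0,"ry":0,"rz":0,"fingers":1}]' 40;python3 -m pendant '[{"dx":-0.02,"dy":0,"dz":0.02,"rx":0,"ry":0,"rz":0,"fingers":1},{"dx":0,"dy":0,"dz":0,"rx":0,"ry":0,"rz":0,"fingers":1}]' 40;python3 -m pendant '[{"dx":-0.02,"dy":0,"dz":0.02,"rx":0,"ry":0,"rz":0,"fingers":1},{"dx":0,"dy":0,"dz":0,"rx":0,"ry":0,"rz":0,"fingers":1}]' 40
```

```text
time_s: 14.8
ee_pos: [0.5998, 0.1626, 0.0309]
tool_rot: [0.902, 0.08, 0.422, -0.037]
contact_force: [-0.7, 0.4, -2.2]
width: 0.0193
gripper_force: 39.5
time_s: 15.0
ee_pos: [0.6002, 0.1626, 0.03]
tool_rot: [0.902, 0.08, 0.423, -0.037]
contact_force: [0.4, 0.0, -1.2]
width: 0.0198
gripper_force: 39.5
time_s: 15.2
ee_pos: [0.6003, 0.1626, 0.0286]
tool_rot: [0.902, 0.08, 0.423, -0.037]
contact_force: [1.0, -0.0, -1.7]
width: 0.0198
gripper_force: 39.5
```

```bash
python3 -m pendant '[{"dx":-0.015,"dy":0,"dz":0.013,"rx":0,"ry":0,"rz":0,"fingers":1},{"dx":0,"dy":0,"dz":0,"rx":0,"ry":0,"rz":0,"fingers":1},{"dx":0,"dy":0,"dz":0,"rx":0,"ry":0,"rz":0,"fingers":0.43},{"dx":0,"dy":0,"dz":0,"rx":0,"ry":0,"rz":0,"fingers":0.43},{"dx":0,"dy":0,"dz":0,"rx":0,"ry":0,"rz":0,"fingers":0.43},{"dx":0,"dy":0,"dz":-0.4,"rx":0,"ry":0,"rz":0,"fingers":0.43},{"dx":0,"dy":0,"dz":-0.8,"rx":0,"ry":0,"rz":0,"fingers":0.43},{"dx":0.5,"dy":0,"dz":-0.7,"rx":0,"ry":0,"rz":0,"fingers":0.43},{"dx":0.6,"dy":0,"dz":-0.6,"rx":0,"ry":0,"rz":0,"fingers":0.43},{"dx":0.6,"dy":0,"dz":-0.6,"rx":0,"ry":0,"rz":0,"fingers":0.43}]' 40
python3 - <<'E'
from h import *
p,r,s=cur(); print(p,s["qpos"].round(2),s["width"])
for a in(90,-90): print(a,turn(target(10,0)*R.from_euler('z',a,degrees=True)))
for c in("scene","top"):
    I,d=capture(c); X=cloud(c,d)
    for q in outline_of(c,"gauge")[:1]:
        P=X[q["region"]&(d>0)]; f=P[P[:,2]<.03]; g=P[P[:,2]>.04]; print(c,q["p"],len(P),P.mean(0).round(3),cv2.minAreaRect((P[:,:2]*1000).astype(np.float32)),g.mean(0).round(3),g.min(0).round(3),g.max(0).round(3))
    print([(w(c,q["at"]).round(3),round(q["p"],2)) for q in place_of(c,"gauge")])
E
```

```text
time_s: 16.2
ee_pos: [0.5355, 0.151, 0.1927]
tool_rot: [0.903, 0.079, 0.422, -0.037]
contact_force: [1.8, -0.0, 0.2]
width: 0.0496
gripper_force: 0.0
[0.53547825 0.15100059 0.19269708] [-0.    0.48  2.3   2.86  0.52 -1.44] 0.04959590960998417
90 [  4.88  -4.89 -10.46]
-90 [-4.89 -4.89 10.47]
scene 0.77 246 [0.62  0.16  0.016] ((621.501953125, 163.032958984375), (93.40543365478516, 35.22370529174805), 11.36334228515625) [0.59  0.156 0.047] [0.577 0.146 0.041] [0.6   0.167 0.055]
[(array([ 0.62 ,  0.169, -0.002]), 0.81)]
top 0.77 203 [0.619 0.164 0.022] ((600.9342041015625, 157.50076293945312), (131.93673706054688, 34.296531677246094), 17.802692413330078) [0.583 0.157 0.061] [0.542 0.122 0.043] [0.598 0.17  0.211]
[(array([ 0.618,  0.162, -0.003]), 0.64)]
```

```bash
python3 -m pendant '[{"dx":0,"dy":0,"dz":0,"rx":0.375,"ry":-0.376,"rz":-0.805,"fingers":0.43},{"dx":0,"dy":0,"dz":0,"rx":0.375,"ry":-0.376,"rz":-0.805,"fingers":0.43},{"dx":0,"dy":0,"dz":0,"rx":0.375,"ry":-0.376,"rz":-0.805,"fingers":0.43},{"dx":0,"dy":0,"dz":0,"rx":0.375,"ry":-0.376,"rz":-0.805,"fingers":0.43},{"dx":0,"dy":0,"dz":0,"rx":0.375,"ry":-0.376,"rz":-0.805,"fingers":0.43},{"dx":0,"dy":0,"dz":0,"rx":0.375,"ry":-0.376,"rz":-0.805,"fingers":0.43},{"dx":0,"dy":0,"dz":0,"rx":0,"ry":0,"rz":0,"fingers":0.43}]' 40
python3 - <<'E'
from h import *
p,r,s=cur(); print(p,s["qpos"].round(2))
for a in(90,-90): print(a,turn(target(10,0)*R.from_euler('z',a,degrees=True)))
E
```

```text
time_s: 17.2
ee_pos: [0.5379, 0.1642, 0.1916]
tool_rot: [0.892, 0.306, 0.33, -0.045]
contact_force: [0.2, -0.1, -0.6]
width: 0.0493
gripper_force: 0.0
[0.53787369 0.16417723 0.19161843] [-0.09  0.4   2.14  1.55  0.34 -0.62]
90 [ 3.42 -3.78 -7.45]
-90 [-4.3  -3.89 14.08]
```

```bash
python3 -m pendant '[{"dx":0,"dy":0,"dz":0,"rx":0.34,"ry":-0.38,"rz":-0.74,"fingers":0.43},{"dx":0,"dy":0,"dz":0,"rx":0.34,"ry":-0.38,"rz":-0.74,"fingers":0.43},{"dx":0,"dy":0,"dz":0,"rx":0.34,"ry":-0.38,"rz":-0.74,"fingers":0.43},{"dx":0,"dy":0,"dz":0,"rx":0.34,"ry":-0.38,"rz":-0.74,"fingers":0.43},{"dx":0,"dy":0,"dz":0,"rx":0.34,"ry":-0.38,"rz":-0.74,"fingers":0.43},{"dx":0,"dy":0,"dz":0,"rx":0.34,"ry":-0.38,"rz":-0.74,"fingers":0.43},{"dx":0,"dy":0,"dz":0,"rx":0.34,"ry":-0.38,"rz":-0.74,"fingers":0.43},{"dx":0,"dy":0,"dz":0,"rx":0.34,"ry":-0.38,"rz":-0.74,"fingers":0.43},{"dx":0,"dy":0,"dz":0,"rx":0.34,"ry":-0.38,"rz":-0.74,"fingers":0.43},{"dx":0,"dy":0,"dz":0,"rx":0,"ry":0,"rz":0,"fingers":0.43}]' 40
python3 - <<'E'
from h import *
p,r,s=cur(); print(p,s["qpos"].round(2)); T=target(10,0)*R.from_euler('z',90,degrees=True)
print(turn(T),shift([.5865,.159,.09],T),shift([.5865,.159,.022],T))
E
```

```text
time_s: 18.2
ee_pos: [0.5383, 0.1708, 0.1926]
tool_rot: [0.712, 0.698, 0.071, -0.013]
contact_force: [0.2, -0.3, 0.0]
width: 0.0498
gripper_force: 0.0
[0.53829309 0.17077682 0.19257465] [ 0.05  0.45  1.71  0.14  0.91 -0.02]
[ 0.67 -0.8  -1.39] [-0.4   0.91  2.05] [-0.4   0.91  3.41]
```

```bash
python3 -m pendant '[{"dx":0,"dy":0,"dz":0,"rx":0.33,"ry":-0.4,"rz":-0.7,"fingers":0.43},{"dx":0,"dy":0,"dz":0,"rx":0.33,"ry":-0.4,"rz":-0.7,"fingers":0.43},{"dx":0,"dy":0,"dz":0,"rx":0,"ry":0,"rz":0,"fingers":0.43},{"dx":-0.13,"dy":0.3,"dz":0.6,"rx":0,"ry":0,"rz":0,"fingers":0.43},{"dx":-0.13,"dy":0.3,"dz":0.6,"rx":0,"ry":0,"rz":0,"fingers":0.43},{"dx":-0.13,"dy":0.3,"dz":0.6,"rx":0,"ry":0,"rz":0,"fingers":0.43},{"dx":0,"dy":0,"dz":0,"rx":0,"ry":0,"rz":0,"fingers":0.43},{"dx":0,"dy":0,"dz":0,"rx":0,"ry":0,"rz":0,"fingers":0.43}]' 40
python3 - <<'E'
from h import *
p,r,s=cur(); print(s["qpos"].round(2)); T=target(10,0)*R.from_euler('z',90,degrees=True)
print(turn(T),shift([.5865,.159,.022],T))
E
```

```text
time_s: 19.0
ee_pos: [0.5842, 0.1565, 0.1034]
tool_rot: [0.644, 0.765, -0.001, 0.001]
contact_force: [-0.7, 0.9, 0.2]
width: 0.0499
gripper_force: 0.0
[ 0.08  0.65  1.58 -0.    0.9  -0.09]
[-0.    0.02 -0.02] [0.04 0.05 1.63]
```

Descend and grip.

```bash
python3 -m pendant '[{"dx":0.04,"dy":0.05,"dz":0.5,"rx":0,"ry":0,"rz":0,"fingers":0.43},{"dx":0,"dy":0,"dz":0.5,"rx":0,"ry":0,"rz":0,"fingers":0.43},{"dx":0,"dy":0,"dz":0.4,"rx":0,"ry":0,"rz":0,"fingers":0.43},{"dx":0,"dy":0,"dz":0.2,"rx":0,"ry":0,"rz":0,"fingers":0.43},{"dx":0,"dy":0,"dz":0,"rx":0,"ry":0,"rz":0,"fingers":0.43},{"dx":0,"dy":0,"dz":0,"rx":0,"ry":0,"rz":0,"fingers":1},{"dx":0,"dy":0,"dz":0,"rx":0,"ry":0,"rz":0,"fingers":1},{"dx":0,"dy":0,"dz":0,"rx":0,"ry":0,"rz":0,"fingers":1},{"dx":0,"dy":0,"dz":0,"rx":0,"ry":0,"rz":0,"fingers":1}]' 50
python3 - <<'E'
from h import *
p,r,s=cur(); T=target(25.3,0)*R.from_euler('z',90,degrees=True)
print(s["width"],s["gripper_force"],turn(T),shift(p+[0,0,.1]),shift([.442,.2885,.14],T))
E
```

```text
time_s: 19.9
ee_pos: [0.5888, 0.1589, 0.0256]
tool_rot: [0.643, 0.766, 0.0, 0.003]
contact_force: [-0.6, -0.9, 1.2]
width: 0.0257
gripper_force: 0.5
0.02574361111579559 0.5252400599420071 [ 0.03  0.04 -1.92] [-0.01  0.01 -2.  ] [ 3.6  -1.55 -2.29]
```

```bash
python3 -m pendant '[{"dx":0,"dy":0,"dz":0,"rx":0,"ry":0,"rz":0,"fingers":1},{"dx":0,"dy":0,"dz":0,"rx":0,"ry":0,"rz":0,"fingers":1},{"dx":0,"dy":0,"dz":0,"rx":0,"ry":0,"rz":0,"fingers":1}]' 50; python3 -m pendant '[{"dx":0,"dy":0,"dz":-0.4,"rx":0,"ry":0,"rz":0,"fingers":1},{"dx":0,"dy":0,"dz":-0.8,"rx":0,"ry":0,"rz":-0.48,"fingers":1},{"dx":0,"dy":0,"dz":-0.8,"rx":0,"ry":0,"rz":-0.48,"fingers":1},{"dx":0,"dy":0,"dz":0,"rx":0,"ry":0,"rz":-0.48,"fingers":1},{"dx":0,"dy":0,"dz":0,"rx":0,"ry":0,"rz":-0.48,"fingers":1},{"dx":0.7,"dy":-0.31,"dz":0,"rx":0,"ry":0,"rz":0,"fingers":1},{"dx":0.7,"dy":-0.31,"dz":0,"rx":0,"ry":0,"rz":0,"fingers":1},{"dx":0.7,"dy":-0.31,"dz":0,"rx":0,"ry":0,"rz":0,"fingers":1},{"dx":0.7,"dy":-0.31,"dz":0,"rx":0,"ry":0,"rz":0,"fingers":1},{"dx":0,"dy":0,"dz":0,"rx":0,"ry":0,"rz":0,"fingers":1}]' 50;python3 - <<'E'
from h import *
p,r,s=cur(); T=target(25.3,0)*R.from_euler('z',90,degrees=True)
print(turn(T),shift([.442,.2885,.05],T))
for c in("scene","top"):
    I,d=capture(c); X=cloud(c,d)
    for q in outline_of(c,"gauge")[:1]:
        P=X[q["region"]&(d>0)]; P=P[P[:,2]<p[2]+.004]; print(c,q["p"],len(P),P.mean(0).round(3),cv2.minAreaRect((P[:,:2]*1000).astype(np.float32)))
    print([(w(c,q["at"]).round(3),round(q["p"],2)) for q in place_of(c,"gauge")],[(w(c,q["at"]).round(3),round(q["p"],2)) for q in place_of(c,"nest_long")])
E
```

```text
time_s: 20.2
ee_pos: [0.5887, 0.1589, 0.0256]
tool_rot: [0.643, 0.766, -0.0, 0.003]
contact_force: [-0.5, 0.1, 5.9]
width: 0.0238
gripper_force: 49.9
time_s: 21.2
ee_pos: [0.4662, 0.2611, 0.1229]
tool_rot: [0.533, 0.846, -0.003, 0.0]
contact_force: [-0.6, 0.4, -1.9]
width: 0.0237
gripper_force: 49.9
[-0.03  0.03  0.04] [ 0.7  -0.2   1.46]
scene 0.55 202 [0.493 0.275 0.098] ((457.41436767578125, 302.49798583984375), (92.19923400878906, 173.0983123779297), 52.66236877441406)
[(array([ 0.59 , -0.049,  0.121]), 0.55), (array([0.494, 0.28 , 0.095]), 0.52)] [(array([ 0.474,  0.299, -0.001]), 0.59), (array([ 0.586, -0.048,  0.119]), 0.57)]
[] []
```

```bash
python3 -m pendant '[{"dx":0.32,"dy":-0.1,"dz":0.35,"rx":0,"ry":0,"rz":0.04,"fingers":1},{"dx":0.32,"dy":-0.1,"dz":0.35,"rx":0,"ry":0,"rz":0,"fingers":1},{"dx":0,"dy":0,"dz":0.35,"rx":0,"ry":0,"rz":0,"fingers":1},{"dx":0,"dy":0,"dz":0.2,"rx":0,"ry":0,"rz":0,"fingers":1},{"dx":0,"dy":0,"dz":0,"rx":0,"ry":0,"rz":0,"fingers":1},{"dx":0,"dy":0,"dz":0,"rx":0,"ry":0,"rz":0,"fingers":1}]' 50;python3 - <<'E'
from h import *
p,r,s=cur(); T=target(25.3,0)*R.from_euler('z',90,degrees=True)
print(p,turn(T),shift([.4433,.2875,.03],T))
for c in("scene","top"):
    I,d=capture(c); X=cloud(c,d); z=X[...,2]
    for q in outline_of(c,"gauge")[:1]:
        m=q["region"]&(d>0)&(z<p[2]); P=X[m]; print(c,q["p"],len(P),P.mean(0).round(3),cv2.minAreaRect((P[:,:2]*1000).astype(np.float32)))
    print([(w(c,q["at"]).round(3),round(q["p"],2)) for q in place_of(c,"gauge")],[(w(c,q["at"]).round(3),round(q["p"],2)) for q in place_of(c,"nest_long")])
    if c=="scene": cv2.imwrite("pics/s3.png",cv2.resize(I[150:230,345:445],(800,640),interpolation=cv2.INTER_CUBIC)[:600,:,::-1])
E
```

```text
time_s: 22.2
ee_pos: [0.4506, 0.2834, 0.0613]
tool_rot: [0.538, 0.843, -0.0, 0.003]
contact_force: [0.5, 0.8, -1.9]
width: 0.0237
gripper_force: 49.9
[0.45061663 0.2834216  0.06133212] [ 0.02  0.04 -0.04] [ 0.14 -0.1   0.63]
scene 0.75 162 [0.487 0.294 0.045] ((466.9047546386719, 292.5698547363281), (125.40558624267578, 54.406524658203125), 15.797698020935059)
[(array([0.476, 0.298, 0.034]), 0.58)] [(array([ 0.449,  0.384, -0.003]), 0.58), (array([0.472, 0.301, 0.001]), 0.45), (array([ 0.624,  0.449, -0.   ]), 0.34)]
top 0.15 137 [0.611 0.434 0.03 ] ((640.6046752929688, 473.17425537109375), (137.02880859375, 64.90896606445312), 52.25804138183594)
[] [(array([ 0.474,  0.303, -0.   ]), 0.48)]
```

View pics/s3.png

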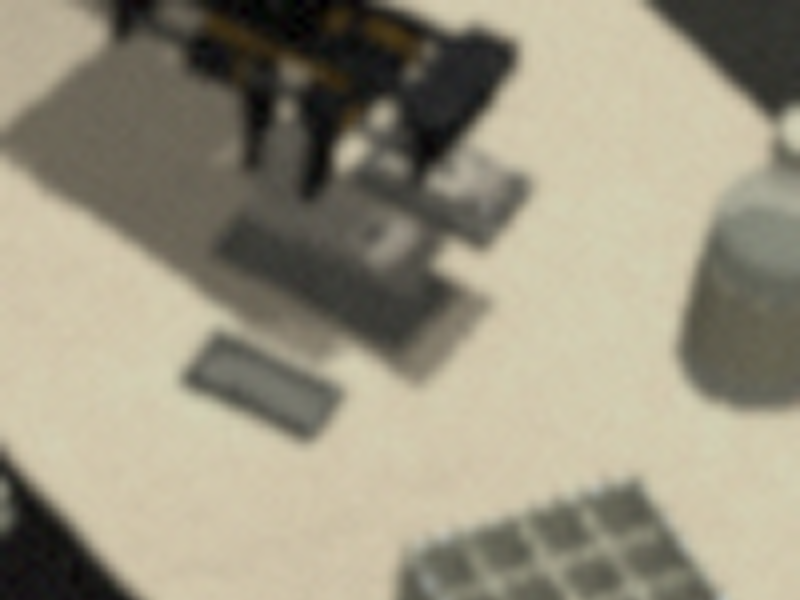

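```bash
python3 -m pendant '[{"dx":0.12,"dy":-0.07,"dz":0,"rx":0,"ry":0,"rz":0,"fingers":1},{"dx":0,"dy":0,"dz":0,"rx":0,"ry":0,"rz":0,"fingers":1},{"dx":0,"dy":0,"dz":0.15,"rx":0,"ry":0,"rz":0,"fingers":1},{"dx":0,"dy":0,"dz":0.15,"rx":0,"ry":0,"rz":0,"fingers":1},{"dx":0,"dy":0,"dz":0,"rx":0,"ry":0,"rz":0,"fingers":1},{"dx":0,"dy":0,"dz":0.12,"rx":0,"ry":0,"rz":0,"fingers":1},{"dx":0,"dy":0,"dz":0.12,"rx":0,"ry":0,"rz":0,"fingers":1},{"dx":0,"dy":0,"dz":0,"rx":0,"ry":0,"rz":0,"fingers":1},{"dx":0,"dy":0,"dz":0,"rx":0,"ry":0,"rz":0,"fingers":1}]' 50; python3 -m pendant '[{"dx":0,"dy":0,"dz":0.05,"rx":0,"ry":0,"rz":0,"fingers":1},{"dx":0,"dy":0,"dz":0,"rx":0,"ry":0,"rz":0,"fingers":1},{"dx":0,"dy":0,"dz":0,"rx":0,"ry":0,"rz":0,"fingers":1}]' 50
```

```text
time_s: 23.5
ee_pos: [0.444, 0.2874, 0.0338]
tool_rot: [0.537, 0.843, -0.001, 0.003]
contact_force: [-0.3, 0.5, -1.5]
width: 0.0234
gripper_force: 49.9
time_s: 23.8
ee_pos: [0.4442, 0.2875, 0.0317]
tool_rot: [0.537, 0.843, -0.001, 0.003]
contact_force: [0.0, 0.6, -1.6]
width: 0.0237
gripper_force: 49.9
```

```bash
python3 -m pendant '[{"dx":0,"dy":0,"dz":0.04,"rx":0,"ry":0,"rz":0,"fingers":1},{"dx":0,"dy":0,"dz":0,"rx":0,"ry":0,"rz":0,"fingers":1},{"dx":0,"dy":0,"dz":0,"rx":0,"ry":0,"rz":0,"fingers":0.43},{"dx":0,"dy":0,"dz":0,"rx":0,"ry":0,"rz":0,"fingers":0.43},{"dx":0,"dy":0,"dz":0,"rx":0,"ry":0,"rz":0,"fingers":0.43},{"dx":0,"dy":0,"dz":-0.5,"rx":0,"ry":0,"rz":0,"fingers":0.43},{"dx":0,"dy":0,"dz":-1,"rx":0,"ry":0,"rz":0,"fingers":0.43},{"dx":0,"dy":0,"dz":-1,"rx":0,"ry":0,"rz":0,"fingers":0.43},{"dx":0,"dy":0,"dz":-1,"rx":0,"ry":0,"rz":0,"fingers":0.43},{"dx":0,"dy":0,"dz":-1,"rx":0,"ry":0,"rz":0,"fingers":0.43}]' 50;python3 - <<'E'
from h import *
for c in("scene","top"):
    I,d=capture(c); X=cloud(c,d); z=X[...,2]
    for q in outline_of(c,"gauge")[:1]:
        m=q["region"]&(d>0)&(z<.07)&(z>-.01); P=X[m]; print(c,q["p"],len(P),P.mean(0).round(3),cv2.minAreaRect((P[:,:2]*1000).astype(np.float32)),np.percentile(P[:,2],[5,30,50,70,95]).round(3))
    print([(w(c,q["at"]).round(3),round(q["p"],2)) for q in place_of(c,"gauge")],[(w(c,q["at"]).round(3),round(q["p"],2)) for q in place_of(c,"nest_long")])
    if c=="scene": cv2.imwrite("pics/s4.png",cv2.resize(I[150:215,355:435],(800,650),interpolation=cv2.INTER_CUBIC)[:600,:,::-1])
p,r,s=cur();print(p,s["qpos"].round(2),s["width"])
E
```

```text
time_s: 24.8
ee_pos: [0.4427, 0.2883, 0.2568]
tool_rot: [0.537, 0.843, -0.0, 0.003]
contact_force: [1.6, 0.5, 0.4]
width: 0.0496
gripper_force: 0.0
scene 0.65 195 [0.469 0.292 0.021] ((465.5146484375, 292.0445556640625), (116.02407836914062, 47.32207489013672), 10.424051284790039) [0.007 0.012 0.015 0.022 0.052]
[(array([ 0.472,  0.307, -0.001]), 0.66)] [(array([ 0.475,  0.3  , -0.003]), 0.43)]
top 0.61 230 [0.471 0.298 0.025] ((471.7509765625, 300.96148681640625), (89.76117706298828, 31.02997589111328), 24.8785457611084) [0.012 0.016 0.018 0.023 0.056]
[(array([0.473, 0.301, 0.002]), 0.63)] [(array([ 0.473,  0.304, -0.001]), 0.7)]
[0.44196764 0.28792139 0.25269731] [ 0.37  0.36  1.64 -0.01  1.14 -0.07] 0.04955321197496649
```

View pics/s4.png

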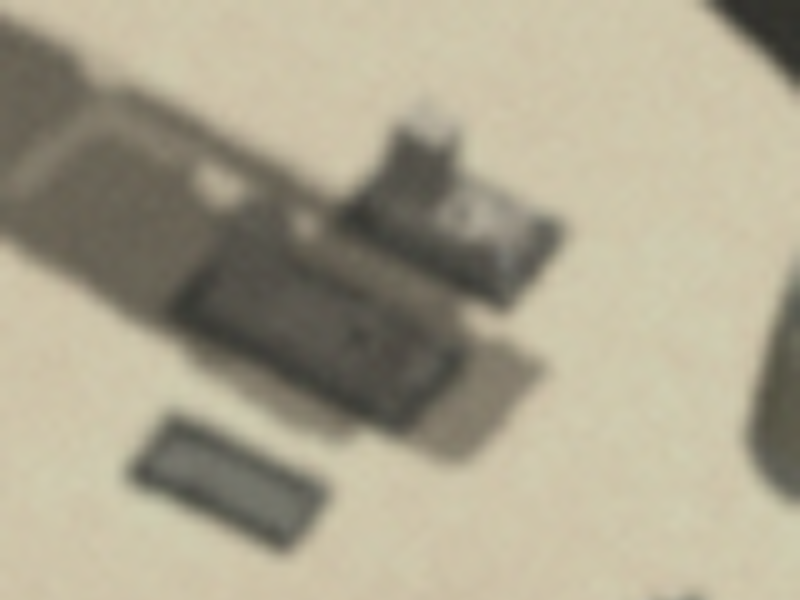

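The top view gives the gauge as 90×31 mm at yaw 24.9°, centred on the tray, with the foot top at z≈0.016, so it lies flat. Next is the plate. I'll refresh its pose and plan the −y push with two fingers, tilted 25° to clear the drum.

```bash
cat >> h.py <<'E'
SEAT=np.array([.620,-.134,.12]); YAW=5.
def mic(x,y,z): return SEAT+R.from_euler('z',YAW,degrees=True).apply([x,y,z-.12])
def inmic(p): return R.from_euler('z',-YAW,degrees=True).apply(np.array(p)-SEAT).round(4)
def plate():
    out=[]
    for c in("scene","top"):
        I,d=capture(c); X=cloud(c,d); z=X[...,2]
        for q in outline_of(c,"plate")[:1]:
            m=q["region"]&(d>0)&(abs(z-.144)<.007); P=X[m][:,:2]
            (cx,cy),sz,t=cv2.minAreaRect((P*1000).astype(np.float32)); print(c,round(q["p"],2),len(P),"mic",inmic([cx/1000,cy/1000,.12])[:2],np.round(sz),round(t-YAW,1))
        print("  place_of",[(inmic(w(c,q["at"])),round(q["p"],2)) for q in place_of(c,"plate")[:1]])
E
python3 - <<'E'
from h import *
plate()
for c in("scene","top"): print([(w(c,q["at"]).round(3)) for n in("seat","lamp") for q in place_of(c,n)[:1]])
T=target(-85,25); print(turn(T),shift(mic(-.024,.187,.25)),shift(mic(-.024,.187,.132),T))
E
```

```text
scene 0.88 478 mic [-0.0213  0.0857] [ 86. 127.] 6.3
  place_of []
top 0.87 907 mic [-0.0234  0.0882] [ 83. 123.] 6.0
  place_of [(array([-0.0216,  0.0903,  0.0024]), 0.63)]
[array([ 0.619, -0.132,  0.122]), array([ 0.624, -0.133,  0.228])]
[array([ 0.618, -0.133,  0.117]), array([ 0.621, -0.135,  0.23 ])]
[ 0.57 -3.06  2.46] [-5.47  0.46  0.12] [-3.48  2.31  4.33]
```

```bash
python3 -m pendant '[{"dx":-0.78,"dy":0.07,"dz":0,"rx":0,"ry":0,"rz":0,"fingers":0.43},{"dx":-0.78,"dy":0.07,"dz":0,"rx":0,"ry":0,"rz":0,"fingers":0.43},{"dx":-0.78,"dy":0.07,"dz":0,"rx":0,"ry":0,"rz":0,"fingers":0.43},{"dx":-0.78,"dy":0.07,"dz":0,"rx":0,"ry":0,"rz":0,"fingers":0.43},{"dx":-0.78,"dy":0.07,"dz":0,"rx":0,"ry":0,"rz":0,"fingers":0.43},{"dx":-0.78,"dy":0.07,"dz":0,"rx":0,"ry":0,"rz":0,"fingers":0.43},{"dx":-0.78,"dy":0.07,"dz":0,"rx":0,"ry":0,"rz":0,"fingers":0.43},{"dx":0,"dy":0,"dz":0,"rx":0.14,"ry":-0.76,"rz":0.61,"fingers":0.43},{"dx":0,"dy":0,"dz":0,"rx":0.14,"ry":-0.76,"rz":0.61,"fingers":0.43},{"dx":0,"dy":0,"dz":0,"rx":0.14,"ry":-0.76,"rz":0.61,"fingers":0.43}]' 20; python3 -m pendant '[{"dx":0,"dy":0,"dz":0,"rx":0.14,"ry":-0.76,"rz":0.61,"fingers":0.43},{"dx":0,"dy":0,"dz":0,"rx":0,"ry":0,"rz":0,"fingers":0.43}]' 20
python3 - <<'E'
from h import *
T=target(-85,25); p,r,s=cur(); print(p,inmic(p),s["qpos"].round(2),turn(T),shift(mic(-.024,.187,.15),T),shift(mic(-.024,.187,.130),T))
E
```

```text
time_s: 26.7
ee_pos: [0.5812, 0.0502, 0.2569]
tool_rot: [0.635, 0.755, -0.11, 0.123]
contact_force: [-0.8, 0.3, -0.7]
width: 0.0497
gripper_force: 0.0
time_s: 26.9
ee_pos: [0.5803, 0.0538, 0.2549]
tool_rot: [0.657, 0.722, -0.146, 0.158]
contact_force: [-0.4, -0.1, -0.7]
width: 0.0499
gripper_force: 0.0
[0.58033064 0.05382782 0.2548686 ] [-0.0231  0.1906  0.1349] [ 0.12  0.49  1.5  -0.47  1.21  0.21] [ 0.01 -0.02  0.05] [ 0.82 -0.02  1.93] [ 0.99 -0.02  2.29]
```

```bash
python3 -m pendant '[{"dx":0.25,"dy":0,"dz":0.57,"rx":0,"ry":0,"rz":0.05,"fingers":0.43},{"dx":0.25,"dy":0,"dz":0.57,"rx":0,"ry":0,"rz":0,"fingers":0.43},{"dx":0.25,"dy":0,"dz":0.57,"rx":0,"ry":0,"rz":0,"fingers":0.43},{"dx":0.15,"dy":0,"dz":0.35,"rx":0,"ry":0,"rz":0,"fingers":0.43},{"dx":0,"dy":0,"dz":0,"rx":0,"ry":0,"rz":0,"fingers":0.43},{"dx":0,"dy":0,"dz":0,"rx":0,"ry":0,"rz":0,"fingers":0.43}]' 20
python3 - <<'E'
from h import *
T=target(-85,25); p,r,s=cur(); print(p,inmic(p),turn(T),shift(mic(-.024,.187,.130)))
E
```

```text
time_s: 27.5
ee_pos: [0.5818, 0.0484, 0.1443]
tool_rot: [0.661, 0.719, -0.144, 0.159]
contact_force: [-0.1, -0.3, 0.5]
width: 0.0495
gripper_force: 0.0
[0.58176494 0.04837392 0.14433382] [-0.0222  0.185   0.0243] [ 0.01 -0.02 -0.03] [ 0.16 -0.04  0.24]
```

```bash
python3 -m pendant '[{"dx":0.12,"dy":-0.04,"dz":0.254,"rx":0,"ry":0,"rz":0,"fingers":0.43},{"dx":0,"dy":0,"dz":0,"rx":0,"ry":0,"rz":0,"fingers":0.43},{"dx":0,"dy":0,"dz":0,"rx":0,"ry":0,"rz":0,"fingers":0.43}]' 20;python3 -m pendant '[{"dx":-0.18,"dy":0,"dz":0.085,"rx":0,"ry":0,"rz":0,"fingers":0.43},{"dx":-0.18,"dy":0,"dz":0.085,"rx":0,"ry":0,"rz":0,"fingers":0.43},{"dx":-0.18,"dy":0,"dz":0.085,"rx":0,"ry":0,"rz":0,"fingers":0.43},{"dx":-0.18,"dy":0,"dz":0.085,"rx":0,"ry":0,"rz":0,"fingers":0.43},{"dx":-0.18,"dy":0,"dz":0.085,"rx":0,"ry":0,"rz":0,"fingers":0.43},{"dx":-0.18,"dy":0,"dz":0.085,"rx":0,"ry":0,"rz":0,"fingers":0.43},{"dx":0,"dy":0,"dz":0,"rx":0,"ry":0,"rz":0,"fingers":0.43}]' 20
python3 - <<'E'
from h import *
p,r,s=cur(); print(p,inmic(p),turn(target(-85,25)),shift(mic(-.024,.078,.130)))
plate()
E
```

```text
time_s: 27.8
ee_pos: [0.5793, 0.0489, 0.1301]
tool_rot: [0.661, 0.719, -0.145, 0.16]
contact_force: [0.2, -0.5, -0.0]
width: 0.0494
gripper_force: 0.0
time_s: 28.5
ee_pos: [0.5842, -0.0123, 0.1294]
tool_rot: [0.662, 0.718, -0.145, 0.159]
contact_force: [0.0, -0.3, -0.1]
width: 0.0497
gripper_force: 0.0
[ 0.58421026 -0.01232579  0.12938201] [-0.025   0.1243  0.0094] [ 0.   -0.01 -0.05] [-0.85  0.03  0.38]
scene 0.84 330 mic [-0.0264  0.046 ] [ 84. 124.] -0.3
  place_of [(array([-0.0333,  0.0488, -0.001 ]), 0.73)]
top 0.61 788 mic [-0.0318  0.0489] [ 82. 124.] 0.1
  place_of [(array([-0.0273,  0.0494,  0.0012]), 0.67)]
```

```bash
python3 -m pendant '[{"dx":-0.14,"dy":0,"dz":0.063,"rx":0,"ry":0,"rz":0,"fingers":0.43},{"dx":-0.14,"dy":0,"dz":0.063,"rx":0,"ry":0,"rz":0,"fingers":0.43},{"dx":-0.14,"dy":0,"dz":0.063,"rx":0,"ry":0,"rz":0,"fingers":0.43},{"dx":-0.14,"dy":0,"dz":0.063,"rx":0,"ry":0,"rz":0,"fingers":0.43},{"dx":-0.14,"dy":0,"dz":0.063,"rx":0,"ry":0,"rz":0,"fingers":0.43},{"dx":-0.1,"dy":0,"dz":0.045,"rx":0,"ry":0,"rz":0,"fingers":0.43},{"dx":0,"dy":0,"dz":0,"rx":0,"ry":0,"rz":0,"fingers":0.43}]' 20
python3 - <<'E'
from h import *
p,r,s=cur(); print(p,inmic(p),s["qpos"].round(2),turn(target(-85,25)))
plate()
E
```

```text
time_s: 29.5
ee_pos: [0.5881, -0.0555, 0.13]
tool_rot: [0.662, 0.718, -0.145, 0.16]
contact_force: [-0.3, -0.3, -0.4]
width: 0.0492
gripper_force: 0.0
[ 0.58806736 -0.05545046  0.13000068] [-0.025  0.081  0.01 ] [-0.07  0.63  1.65 -0.57  0.88  0.23] [ 0.01 -0.01 -0.04]
scene 0.6 395 mic [-0.0283  0.0025] [ 84. 125.] -0.6
  place_of [(array([-0.0326,  0.0066,  0.0014]), 0.8)]
top 0.96 684 mic [-0.0319  0.0066] [ 83. 123.] -0.6
  place_of [(array([-0.0289,  0.0079,  0.0013]), 0.65)]
```

```bash
python3 -m pendant '[{"dx":0.36,"dy":0,"dz":-0.17,"rx":0,"ry":0,"rz":0,"fingers":0.43},{"dx":0.36,"dy":0,"dz":-0.17,"rx":0,"ry":0,"rz":0,"fingers":0.43},{"dx":0,"dy":0,"dz":-0.8,"rx":0,"ry":0,"rz":0,"fingers":0.43},{"dx":0,"dy":0,"dz":-0.8,"rx":0,"ry":0,"rz":0,"fingers":0.43},{"dx":0,"dy":-0.6,"dz":-0.6,"rx":0,"ry":0,"rz":0,"fingers":0.43},{"dx":0,"dy":-0.7,"dz":0,"rx":0,"ry":0,"rz":0,"fingers":0.43},{"dx":0,"dy":-0.7,"dz":0,"rx":0,"ry":0,"rz":0,"fingers":0.43},{"dx":0,"dy":-0.7,"dz":0,"rx":0,"ry":0,"rz":0,"fingers":0.43},{"dx":0,"dy":0,"dz":0,"rx":0,"ry":0,"rz":0,"fingers":0.43}]' 20
python3 - <<'E'
from h import *
T=target(5,40)*R.from_euler('z',180,degrees=True); p,r,s=cur(); print(p,inmic(p),s["qpos"].round(2),turn(T))
E
```

```text
time_s: 30.7
ee_pos: [0.4397, 0.0202, 0.2291]
tool_rot: [0.661, 0.719, -0.147, 0.157]
contact_force: [0.8, -0.2, -0.2]
width: 0.0496
gripper_force: 0.0
[0.43965727 0.02024187 0.2290942 ] [-0.1662  0.1694  0.1091] [ 0.09  0.33  1.87 -0.52  1.01  0.3 ] [-1.57  6.34 11.63]
```

```bash
python3 -m pendant '[{"dx":0,"dy":0.3,"dz":-0.5,"rx":-0.112,"ry":0.453,"rz":0.831,"fingers":0.43},{"dx":0,"dy":0,"dz":-0.4,"rx":-0.112,"ry":0.453,"rz":0.831,"fingers":0.43},{"dx":0,"dy":0,"dz":0,"rx":-0.112,"ry":0.453,"rz":0.831,"fingers":0.43},{"dx":0,"dy":0,"dz":0,"rx":-0.112,"ry":0.453,"rz":0.831,"fingers":0.43},{"dx":0,"dy":0,"dz":0,"rx":-0.112,"ry":0.453,"rz":0.831,"fingers":0.43},{"dx":0,"dy":0,"dz":0,"rx":-0.112,"ry":0.453,"rz":0.831,"fingers":0.43},{"dx":0,"dy":0,"dz":0,"rx":-0.112,"ry":0.453,"rz":0.831,"fingers":0.43},{"dx":0,"dy":0,"dz":0,"rx":-0.112,"ry":0.453,"rz":0.831,"fingers":0.43},{"dx":0,"dy":0,"dz":0,"rx":-0.112,"ry":0.453,"rz":0.831,"fingers":0.43},{"dx":0,"dy":0,"dz":0,"rx":0,"ry":0,"rz":0,"fingers":0.43}]' 20
python3 - <<'E'
from h import *
T=target(5,40)*R.from_euler('z',180,degrees=True); p,r,s=cur(); print(p,inmic(p),s["qpos"].round(2),turn(T))
E
```

```text
time_s: 31.7
ee_pos: [0.4576, 0.0387, 0.2704]
tool_rot: [0.928, 0.32, 0.183, 0.054]
contact_force: [-0.7, -0.4, -0.0]
width: 0.0495
gripper_force: 0.0
[0.45755273 0.03873438 0.27039478] [-0.1468  0.1862  0.1504] [-0.23  0.1   2.04  0.17  0.64  0.56] [-0.55  2.22  4.14]
```

```bash
python3 -m pendant '[{"dx":0,"dy":0,"dz":0,"rx":-0.112,"ry":0.453,"rz":0.831,"fingers":0.43},{"dx":0,"dy":0,"dz":0,"rx":-0.112,"ry":0.453,"rz":0.831,"fingers":0.43},{"dx":0,"dy":0,"dz":0,"rx":-0.112,"ry":0.453,"rz":0.831,"fingers":0.43},{"dx":0,"dy":0,"dz":0,"rx":-0.112,"ry":0.453,"rz":0.831,"fingers":0.43},{"dx":0,"dy":0,"dz":0,"rx":-0.112,"ry":0.453,"rz":0.831,"fingers":0.43},{"dx":0,"dy":0,"dz":0,"rx":0,"ry":0,"rz":0,"fingers":0.43}]' 20
python3 - <<'E'
from h import *
T=target(5,40)*R.from_euler('z',180,degrees=True); p,r,s=cur(); print(p,inmic(p),s["qpos"].round(2),turn(T),shift(mic(-.12,.005,.22),T),shift(mic(-.10,.005,.131),T))
E
```

```text
time_s: 32.3
ee_pos: [0.4592, 0.0415, 0.2706]
tool_rot: [0.94, 0.063, 0.335, -0.013]
contact_force: [-0.3, 0.1, -0.4]
width: 0.0497
gripper_force: 0.0
[0.45916885 0.04153427 0.27055361] [-0.1449  0.1889  0.1506] [-0.35  0.07  2.27  1.03  0.33  0.17] [-0.09  0.1   0.3 ] [-0.27  3.68  1.09] [-1.11  3.68  2.72]
```

```bash
python3 -m pendant '[{"dx":-0.05,"dy":0.6,"dz":0.15,"rx":-0.05,"ry":0.05,"rz":0.15,"fingers":0.43},{"dx":-0.05,"dy":0.6,"dz":0.15,"rx":-0.04,"ry":0.05,"rz":0.15,"fingers":0.43},{"dx":-0.05,"dy":0.6,"dz":0.15,"rx":0,"ry":0,"rz":0,"fingers":0.43},{"dx":-0.05,"dy":0.6,"dz":0.15,"rx":0,"ry":0,"rz":0,"fingers":0.43},{"dx":-0.05,"dy":0.6,"dz":0.15,"rx":0,"ry":0,"rz":0,"fingers":0.43},{"dx":-0.05,"dy":0.6,"dz":0.15,"rx":0,"ry":0,"rz":0,"fingers":0.43},{"dx":0,"dy":0,"dz":0,"rx":0,"ry":0,"rz":0,"fingers":0.43}]' 20
python3 - <<'E'
from h import *
T=target(5,40)*R.from_euler('z',180,degrees=True); p,r,s=cur(); print(p,inmic(p),s["qpos"].round(2),turn(T),shift(mic(-.105,.005,.15),T),shift(mic(-.10,.005,.131),T))
E
```

```text
time_s: 33.0
ee_pos: [0.4967, -0.1425, 0.2281]
tool_rot: [0.939, 0.041, 0.343, -0.012]
contact_force: [0.1, 0.4, -0.3]
width: 0.0498
gripper_force: 0.0
[ 0.49667957 -0.14246361  0.22813534] [-0.1236  0.0023  0.1081] [-0.82  0.28  2.18  1.25  0.56 -0.4 ] [ 0.05 -0.01  0.02] [-0.72 -0.05  1.44] [-0.89 -0.05  1.79]
```

```bash
python3 -m pendant '[{"dx":-0.2,"dy":-0.01,"dz":0.4,"rx":0.05,"ry":0,"rz":0,"fingers":0.43},{"dx":-0.2,"dy":-0.01,"dz":0.4,"rx":0,"ry":0,"rz":0,"fingers":0.43},{"dx":-0.2,"dy":-0.01,"dz":0.4,"rx":0,"ry":0,"rz":0,"fingers":0.43},{"dx":-0.12,"dy":-0.01,"dz":0.24,"rx":0,"ry":0,"rz":0,"fingers":0.43},{"dx":0,"dy":0,"dz":0,"rx":0,"ry":0,"rz":0,"fingers":0.43},{"dx":0,"dy":0,"dz":0,"rx":0,"ry":0,"rz":0,"fingers":0.43}]' 20
python3 - <<'E'
from h import *
T=target(5,40)*R.from_euler('z',180,degrees=True); p,r,s=cur(); print(p,inmic(p),s["qpos"].round(2),turn(T),shift(mic(-.10,.003,.131),T), shift(p+mic(.01,0,.12)-SEAT,T))
E
```

```text
time_s: 33.6
ee_pos: [0.5134, -0.1325, 0.1501]
tool_rot: [0.938, 0.043, 0.343, -0.018]
contact_force: [-1.0, 0.1, -0.1]
width: 0.0495
gripper_force: 0.0
[ 0.51344098 -0.1324835   0.15011006] [-0.106   0.0108  0.0301] [-0.77  0.51  2.23  1.74  0.52 -0.92] [-0.05 -0.02  0.02] [-0.15  0.16  0.37] [0.15 0.   0.13]
```

```bash
python3 -m pendant '[{"dx":-0.15,"dy":0.16,"dz":0.37,"rx":-0.05,"ry":-0.02,"rz":0.02,"fingers":0.43},{"dx":0,"dy":0,"dz":0,"rx":0,"ry":0,"rz":0,"fingers":0.43},{"dx":0,"dy":0,"dz":0,"rx":0,"ry":0,"rz":0,"fingers":0.43}]' 20;python3 -m pendant '[{"dx":0.107,"dy":0,"dz":0.09,"rx":0,"ry":0,"rz":0,"fingers":0.43},{"dx":0.107,"dy":0,"dz":0.09,"rx":0,"ry":0,"rz":0,"fingers":0.43},{"dx":0.107,"dy":0,"dz":0.09,"rx":0,"ry":0,"rz":0,"fingers":0.43},{"dx":0.107,"dy":0,"dz":0.09,"rx":0,"ry":0,"rz":0,"fingers":0.43},{"dx":0.107,"dy":0,"dz":0.09,"rx":0,"ry":0,"rz":0,"fingers":0.43},{"dx":0,"dy":0,"dz":0,"rx":0,"ry":0,"rz":0,"fingers":0.43}]' 20
python3 - <<'E'
from h import *
T=target(5,40)*R.from_euler('z',180,degrees=True); p,r,s=cur(); print(p,inmic(p),turn(T))
plate()
E
```

```text
time_s: 33.9
ee_pos: [0.5199, -0.1403, 0.1317]
tool_rot: [0.939, 0.04, 0.342, -0.014]
contact_force: [-0.2, -0.7, 0.6]
width: 0.0499
gripper_force: 0.0
time_s: 34.5
ee_pos: [0.5557, -0.1376, 0.1312]
tool_rot: [0.939, 0.04, 0.342, -0.014]
contact_force: [-0.2, 0.3, 0.4]
width: 0.0494
gripper_force: 0.0
[ 0.55569082 -0.1375943   0.13117007] [-0.0644  0.002   0.0112] [ 0.02 -0.   -0.01]
  place_of []
top 0.74 504 mic [-0.0176  0.0069] [ 80. 129.] -5.0
  place_of [(array([-0.0094,  0.0043,  0.0006]), 0.57)]
```

```bash
python3 -m pendant '[{"dx":0.06,"dy":0,"dz":0.052,"rx":0,"ry":0,"rz":0,"fingers":0.43},{"dx":0.06,"dy":0,"dz":0.052,"rx":0,"ry":0,"rz":0,"fingers":0.43},{"dx":0,"dy":0,"dz":0,"rx":0,"ry":0,"rz":0,"fingers":0.43},{"dx":0,"dy":0,"dz":0,"rx":0,"ry":0,"rz":0,"fingers":0.43}]' 20;python3 -m pendant '[{"dx":0.023,"dy":0,"dz":0.02,"rx":0,"ry":0,"rz":0,"fingers":0.43},{"dx":0.023,"dy":0,"dz":0.02,"rx":0,"ry":0,"rz":0,"fingers":0.43},{"dx":0,"dy":0,"dz":0,"rx":0,"ry":0,"rz":0,"fingers":0.43}]' 20
python3 - <<'E'
from h import *
T=target(5,40)*R.from_euler('z',180,degrees=True); p,r,s=cur(); print(p,inmic(p),turn(T),inmic(s["contact_force"]+SEAT))
E
```

```text
time_s: 35.2
ee_pos: [0.5626, -0.1369, 0.1308]
tool_rot: [0.939, 0.039, 0.341, -0.014]
contact_force: [0.1, 0.5, -0.9]
width: 0.0497
gripper_force: 0.0
time_s: 35.5
ee_pos: [0.5655, -0.1367, 0.1306]
tool_rot: [0.939, 0.039, 0.341, -0.014]
contact_force: [-1.3, -0.6, 0.0]
width: 0.0495
gripper_force: 0.2
[ 0.56548789 -0.13668508  0.13064419] [-0.0545  0.0021  0.0106] [ 0.02  0.01 -0.02] [-1.3189 -0.4749  0.0083]
```

Step in 1 mm moves until the force shows contact.

```bash
S() { :; }; python3 -m pendant '[{"dx":0.0153,"dy":0,"dz":0.013,"rx":0,"ry":0,"rz":0,"fingers":0.43},{"dx":0,"dy":0,"dz":0,"rx":0,"ry":0,"rz":0,"fingers":0.43}]' 20 | grep -E "ee_pos|contact"; python3 -m pendant '[{"dx":0.0153,"dy":0,"dz":0.013,"rx":0,"ry":0,"rz":0,"fingers":0.43},{"dx":0,"dy":0,"dz":0,"rx":0,"ry":0,"rz":0,"fingers":0.43}]' 20 | grep -E "ee_pos|contact"; python3 -m pendant '[{"dx":0.0153,"dy":0,"dz":0.013,"rx":0,"ry":0,"rz":0,"fingers":0.43},{"dx":0,"dy":0,"dz":0,"rx":0,"ry":0,"rz":0,"fingers":0.43}]' 20 | grep -E "ee_pos|contact|grip"
```

```text
ee_pos: [0.5664, -0.1366, 0.1306]
contact_force: [-0.8, 0.2, 0.2]
ee_pos: [0.5675, -0.1366, 0.1307]
contact_force: [-0.7, -0.0, -0.0]
ee_pos: [0.5685, -0.1364, 0.1307]
contact_force: [0.5, -0.4, -0.5]
gripper_force: 0.3
```

```bash
python3 -m pendant '[{"dx":0.0153,"dy":0,"dz":0.013,"rx":0,"ry":0,"rz":0,"fingers":0.43},{"dx":0,"dy":0,"dz":0,"rx":0,"ry":0,"rz":0,"fingers":0.43}]' 20 | grep -E "ee_pos|contact"; python3 -m pendant '[{"dx":0.0153,"dy":0,"dz":0.013,"rx":0,"ry":0,"rz":0,"fingers":0.43},{"dx":0,"dy":0,"dz":0,"rx":0,"ry":0,"rz":0,"fingers":0.43}]' 20 | grep -E "ee_pos|contact|grip"
python3 - <<'E'
from h import *
p,r,s=cur(); print(inmic(p))
plate()
E
```

```text
ee_pos: [0.5695, -0.1364, 0.1306]
contact_force: [-0.4, 0.0, -0.2]
ee_pos: [0.5704, -0.1363, 0.1306]
contact_force: [-0.3, 0.8, 1.1]
gripper_force: 0.5
[-0.0496  0.0021  0.0106]
scene 0.65 592 mic [0.0029 0.0034] [ 85. 126.] -0.6
  place_of [(array([-0.004 ,  0.0042, -0.0006]), 0.77)]
top 0.86 389 mic [-0.0013  0.0063] [ 84. 123.] -0.1
  place_of [(array([-0.0017,  0.0078,  0.0002]), 0.63)]
```

```bash
python3 -m pendant '[{"dx":0.0153,"dy":0,"dz":0.013,"rx":0,"ry":0,"rz":0,"fingers":0.43},{"dx":0,"dy":0,"dz":0,"rx":0,"ry":0,"rz":0,"fingers":0.43}]' 20 | grep -E "ee_pos|contact"; python3 -m pendant '[{"dx":0.0153,"dy":0,"dz":0.013,"rx":0,"ry":0,"rz":0,"fingers":0.43},{"dx":0,"dy":0,"dz":0,"rx":0,"ry":0,"rz":0,"fingers":0.43}]' 20 | grep -E "ee_pos|contact|grip"
```

```text
ee_pos: [0.5709, -0.1362, 0.1304]
contact_force: [-5.1, -1.7, 2.4]
ee_pos: [0.5712, -0.1362, 0.1303]
contact_force: [-7.3, -1.4, 3.9]
gripper_force: 4.1
```

```bash
python3 -m pendant '[{"dx":0.0153,"dy":0,"dz":0.013,"rx":0,"ry":0,"rz":0,"fingers":0.43},{"dx":0,"dy":0,"dz":0,"rx":0,"ry":0,"rz":0,"fingers":0.43}]' 20 | grep -E "time|ee_pos|contact|grip"
```

```text
time_s: 37.4
ee_pos: [0.5713, -0.1361, 0.1302]
contact_force: [-11.8, -2.5, 7.6]
gripper_force: 5.9
```

```bash
python3 -m pendant '[{"dx":-0.3,"dy":0,"dz":-0.26,"rx":0,"ry":0,"rz":0,"fingers":0.43},{"dx":-0.3,"dy":0,"dz":-0.3,"rx":0,"ry":0,"rz":0,"fingers":0.43},{"dx":0,"dy":0,"dz":-0.9,"rx":0,"ry":0,"rz":0,"fingers":1},{"dx":0.3,"dy":0,"dz":-0.9,"rx":0,"ry":0,"rz":0,"fingers":1},{"dx":0.3,"dy":-0.6,"dz":-0.3,"rx":0,"ry":0,"rz":0,"fingers":1},{"dx":0.05,"dy":-0.8,"dz":0,"rx":0,"ry":0,"rz":0,"fingers":1},{"dx":0.05,"dy":-0.8,"dz":0,"rx":0,"ry":0,"rz":0,"fingers":1},{"dx":0.05,"dy":-0.8,"dz":0,"rx":0,"ry":0,"rz":0,"fingers":1},{"dx":0.05,"dy":-0.8,"dz":0,"rx":0,"ry":0,"rz":0,"fingers":1},{"dx":0,"dy":0,"dz":0,"rx":0,"ry":0,"rz":0,"fingers":1}]' 20
python3 - <<'E'
from h import *
p,r,s=cur(); T=target(-85,25);print(inmic(p),s["qpos"].round(2),turn(T)); plate()
E
```

```text
time_s: 38.4
ee_pos: [0.4829, 0.0542, 0.231]
tool_rot: [0.938, 0.045, 0.343, -0.018]
contact_force: [0.3, 0.5, -1.0]
width: 0.0014
gripper_force: 0.0
[-0.1202  0.1995  0.111 ] [-0.28  0.22  2.29  1.72  0.24 -0.44] [  1.52  -6.38 -11.59]
scene 0.91 585 mic [0.0069 0.002 ] [ 89. 123.] -0.2
  place_of [(array([-0.0048,  0.0027,  0.0004]), 0.93)]
top 0.71 373 mic [-0.0005  0.0072] [ 81. 122.] -0.7
  place_of [(array([0.003 , 0.0063, 0.0021]), 0.85)]
```

```bash
python3 -m pendant '[{"dx":0,"dy":0,"dz":-0.4,"rx":0.109,"ry":-0.456,"rz":-0.828,"fingers":1},{"dx":0,"dy":0,"dz":0,"rx":0.109,"ry":-0.456,"rz":-0.828,"fingers":1},{"dx":0,"dy":0,"dz":0,"rx":0.109,"ry":-0.456,"rz":-0.828,"fingers":1},{"dx":0,"dy":0,"dz":0,"rx":0.109,"ry":-0.456,"rz":-0.828,"fingers":1},{"dx":0,"dy":0,"dz":0,"rx":0.109,"ry":-0.456,"rz":-0.828,"fingers":1},{"dx":0,"dy":0,"dz":0,"rx":0.109,"ry":-0.456,"rz":-0.828,"fingers":1},{"dx":0,"dy":0,"dz":0,"rx":0.109,"ry":-0.456,"rz":-0.828,"fingers":1},{"dx":0,"dy":0,"dz":0,"rx":0.109,"ry":-0.456,"rz":-0.828,"fingers":1},{"dx":0,"dy":0,"dz":0,"rx":0.109,"ry":-0.456,"rz":-0.828,"fingers":1},{"dx":0,"dy":0,"dz":0,"rx":0.109,"ry":-0.456,"rz":-0.828,"fingers":1}]' 20
python3 - <<'E'
from h import *
p,r,s=cur(); T=target(-85,25);print(inmic(p),s["qpos"].round(2),turn(T))
E
```

```text
time_s: 39.7
ee_pos: [0.4847, 0.0556, 0.2372]
tool_rot: [0.875, 0.468, 0.092, 0.082]
contact_force: [-0.0, 0.3, -0.1]
width: 0.0006
gripper_force: 0.0
[-0.1183  0.2007  0.1172] [-0.09  0.24  1.92 -0.05  0.74  0.53] [ 0.72 -3.01 -5.13]
```

```bash
python3 -m pendant '[{"dx":0,"dy":0,"dz":0,"rx":0.12,"ry":-0.5,"rz":-0.85,"fingers":1},{"dx":0,"dy":0,"dz":0,"rx":0.12,"ry":-0.5,"rz":-0.85,"fingers":1},{"dx":0,"dy":0,"dz":0,"rx":0.12,"ry":-0.5,"rz":-0.85,"fingers":1},{"dx":0,"dy":0,"dz":0,"rx":0.12,"ry":-0.5,"rz":-0.85,"fingers":1},{"dx":0,"dy":0,"dz":0,"rx":0.12,"ry":-0.5,"rz":-0.85,"fingers":1},{"dx":0,"dy":0,"dz":0,"rx":0.12,"ry":-0.5,"rz":-0.85,"fingers":1},{"dx":0,"dy":0,"dz":0,"rx":0,"ry":0,"rz":0,"fingers":1}]' 20
python3 - <<'E'
from h import *
p,r,s=cur(); T=target(-85,25);print(inmic(p),s["qpos"].round(2),turn(T),shift(mic(-.02,.13,.16),T),shift(mic(-.02,.095,.13),T))
E
```

```text
time_s: 40.4
ee_pos: [0.4846, 0.0575, 0.236]
tool_rot: [0.662, 0.718, -0.144, 0.158]
contact_force: [0.2, 0.3, 0.2]
width: 0.0007
gripper_force: 0.0
[-0.1182  0.2026  0.116 ] [ 0.15  0.39  1.74 -0.49  1.09  0.32] [ 0.   -0.03 -0.04] [-0.67  1.96  1.99] [-1.05  1.96  2.83]
```

```bash
python3 -m pendant '[{"dx":-0.17,"dy":0.49,"dz":0.5,"rx":0,"ry":-0.03,"rz":-0.04,"fingers":1},{"dx":-0.17,"dy":0.49,"dz":0.5,"rx":0,"ry":0,"rz":0,"fingers":1},{"dx":-0.17,"dy":0.49,"dz":0.5,"rx":0,"ry":0,"rz":0,"fingers":1},{"dx":-0.17,"dy":0.49,"dz":0.5,"rx":0,"ry":0,"rz":0,"fingers":1},{"dx":-0.1,"dy":0,"dz":0.25,"rx":0,"ry":0,"rz":0,"fingers":1},{"dx":0,"dy":0,"dz":0,"rx":0,"ry":0,"rz":0,"fingers":1},{"dx":0,"dy":0,"dz":0,"rx":0,"ry":0,"rz":0,"fingers":1}]' 20
python3 - <<'E'
from h import *
p,r,s=cur(); T=target(-85,25);print(inmic(p),turn(T),shift(mic(-.02,.091,.13),T))
E
```

```text
time_s: 41.1
ee_pos: [0.5879, -0.0166, 0.1519]
tool_rot: [0.66, 0.719, -0.146, 0.159]
contact_force: [0.8, -0.1, -0.7]
width: 0.0006
gripper_force: 0.0
[-0.0217  0.1197  0.0319] [ 0.   -0.01 -0.01] [-0.34  0.03  0.64]
```

```bash
python3 -m pendant '[{"dx":-0.17,"dy":0.03,"dz":0.32,"rx":0,"ry":0,"rz":0,"fingers":1},{"dx":-0.17,"dy":0,"dz":0.32,"rx":0,"ry":0,"rz":0,"fingers":1},{"dx":0,"dy":0,"dz":0,"rx":0,"ry":0,"rz":0,"fingers":1},{"dx":-0.09,"dy":0,"dz":0.042,"rx":0,"ry":0,"rz":0,"fingers":1},{"dx":-0.09,"dy":0,"dz":0.042,"rx":0,"ry":0,"rz":0,"fingers":1},{"dx":0,"dy":0,"dz":0,"rx":0,"ry":0,"rz":0,"fingers":1},{"dx":0,"dy":0,"dz":0,"rx":0,"ry":0,"rz":0,"fingers":1}]' 20; python3 -m pendant '[{"dx":-0.036,"dy":0,"dz":0.017,"rx":0,"ry":0,"rz":0,"fingers":1},{"dx":0,"dy":0,"dz":0,"rx":0,"ry":0,"rz":0,"fingers":1}]' 20 | grep -E "ee_pos|contact"; python3 -m pendant '[{"dx":-0.018,"dy":0,"dz":0.0085,"rx":0,"ry":0,"rz":0,"fingers":1},{"dx":0,"dy":0,"dz":0,"rx":0,"ry":0,"rz":0,"fingers":1}]' 20 | grep -E "ee_pos|contact"
python3 - <<'E'
from h import *
p,r,s=cur(); print(inmic(p)); plate()
E
```

```text
time_s: 41.8
ee_pos: [0.5946, -0.0541, 0.1305]
tool_rot: [0.659, 0.72, -0.145, 0.161]
contact_force: [0.5, -0.7, -0.3]
width: 0.0005
gripper_force: 0.0
ee_pos: [0.5946, -0.0561, 0.1301]
contact_force: [-0.1, 0.7, 0.5]
ee_pos: [0.5946, -0.0571, 0.13]
contact_force: [0.1, 0.4, 1.0]
[-0.0186  0.0788  0.01  ]
scene 0.94 592 mic [0.0053 0.0019] [ 89. 125.] -0.5
  place_of [(array([-0.0022,  0.0038,  0.001 ]), 0.91)]
top 0.7 390 mic [-0.0033  0.005 ] [ 82. 128.] -3.7
  place_of [(array([0.0042, 0.0064, 0.0006]), 0.58)]
```

```bash
python3 -m pendant '[{"dx":-0.018,"dy":0,"dz":0.0085,"rx":0,"ry":0,"rz":0,"fingers":1},{"dx":0,"dy":0,"dz":0,"rx":0,"ry":0,"rz":0,"fingers":1}]' 20 | grep -E "ee_pos|contact"; python3 -m pendant '[{"dx":-0.018,"dy":0,"dz":0.0085,"rx":0,"ry":0,"rz":0,"fingers":1},{"dx":0,"dy":0,"dz":0,"rx":0,"ry":0,"rz":0,"fingers":1}]' 20 | grep -E "ee_pos|contact";python3 -m pendant '[{"dx":-0.018,"dy":0,"dz":0.0085,"rx":0,"ry":0,"rz":0,"fingers":1},{"dx":0,"dy":0,"dz":0,"rx":0,"ry":0,"rz":0,"fingers":1}]' 20 | grep -E "ee_pos|contact"
```

```text
ee_pos: [0.5947, -0.0583, 0.13]
contact_force: [-0.1, 0.1, 1.4]
ee_pos: [0.5947, -0.0594, 0.13]
contact_force: [0.8, 1.8, 1.2]
ee_pos: [0.5948, -0.0604, 0.13]
contact_force: [-0.4, 0.3, 0.3]
```

```bash
python3 -m pendant '[{"dx":-0.018,"dy":0,"dz":0.0085,"rx":0,"ry":0,"rz":0,"fingers":1},{"dx":0,"dy":0,"dz":0,"rx":0,"ry":0,"rz":0,"fingers":1}]' 20 | grep -E "ee_pos|contact"; python3 -m pendant '[{"dx":-0.018,"dy":0,"dz":0.0085,"rx":0,"ry":0,"rz":0,"fingers":1},{"dx":0,"dy":0,"dz":0,"rx":0,"ry":0,"rz":0,"fingers":1}]' 20 | grep -E "ee_pos|contact"
```

```text
ee_pos: [0.5949, -0.0614, 0.13]
contact_force: [-0.3, 1.1, 0.5]
ee_pos: [0.595, -0.0622, 0.13]
contact_force: [0.2, 1.4, 1.0]
```

```bash
python3 -m pendant '[{"dx":-0.018,"dy":0,"dz":0.0085,"rx":0,"ry":0,"rz":0,"fingers":1},{"dx":0,"dy":0,"dz":0,"rx":0,"ry":0,"rz":0,"fingers":1}]' 20 | grep -E "time|ee_pos|contact"
```

```text
time_s: 43.7
ee_pos: [0.5951, -0.0625, 0.1299]
contact_force: [-1.7, 5.6, 1.8]
```

```bash
python3 -m pendant '[{"dx":-0.018,"dy":0,"dz":0.0085,"rx":0,"ry":0,"rz":0,"fingers":1},{"dx":0,"dy":0,"dz":0,"rx":0,"ry":0,"rz":0,"fingers":1}]' 20 | grep -E "time|ee_pos|contact"
python3 - <<'E'
from h import *
p,r,s=cur(); print(inmic(p)); plate()
E
```

```text
time_s: 43.9
ee_pos: [0.5951, -0.0628, 0.1299]
contact_force: [-1.3, 6.9, 2.0]
[-0.0186  0.0731  0.0099]
scene 0.68 597 mic [ 0.0042 -0.0031] [ 89. 123.] 0.6
  place_of [(array([-0.0012,  0.0018,  0.0016]), 0.6)]
top 0.91 360 mic [-0.0011 -0.    ] [ 82. 123.] -0.0
  place_of [(array([0.0049, 0.0003, 0.0003]), 0.74)]
```

The plate is against the y stop at about 7 N. I'll repeat the +x push to confirm it's still against both far stops.

```bash
python3 -m pendant '[{"dx":0.36,"dy":0,"dz":-0.17,"rx":0,"ry":0,"rz":0,"fingers":1},{"dx":0.36,"dy":0,"dz":-0.17,"rx":0,"ry":0,"rz":0,"fingers":1},{"dx":0,"dy":0,"dz":-0.9,"rx":0,"ry":0,"rz":0,"fingers":0.43},{"dx":0,"dy":-0.1,"dz":-0.9,"rx":0,"ry":0,"rz":0,"fingers":0.43},{"dx":0.1,"dy":-0.6,"dz":-0.6,"rx":0,"ry":0,"rz":0,"fingers":0.43},{"dx":0.1,"dy":-0.7,"dz":-0.2,"rx":0,"ry":0,"rz":0,"fingers":0.43},{"dx":0.1,"dy":-0.7,"dz":0,"rx":0,"ry":0,"rz":0,"fingers":0.43},{"dx":0,"dy":-0.4,"dz":0,"rx":-0.112,"ry":0.453,"rz":0.831,"fingers":0.43},{"dx":0,"dy":0,"dz":0,"rx":-0.112,"ry":0.453,"rz":0.831,"fingers":0.43},{"dx":0,"dy":0,"dz":0,"rx":-0.112,"ry":0.453,"rz":0.831,"fingers":0.43}]' 20; python3 -m pendant '[{"dx":0,"dy":0,"dz":0,"rx":-0.112,"ry":0.453,"rz":0.831,"fingers":0.43},{"dx":0,"dy":0,"dz":0,"rx":-0.112,"ry":0.453,"rz":0.831,"fingers":0.43},{"dx":0,"dy":0,"dz":0,"rx":-0.112,"ry":0.453,"rz":0.831,"fingers":0.43},{"dx":0,"dy":0,"dz":0,"rx":-0.112,"ry":0.453,"rz":0.831,"fingers":0.43},{"dx":0,"dy":0,"dz":0,"rx":-0.112,"ry":0.453,"rz":0.831,"fingers":0.43},{"dx":0,"dy":0,"dz":0,"rx":-0.112,"ry":0.453,"rz":0.831,"fingers":0.43},{"dx":0,"dy":0,"dz":0,"rx":-0.112,"ry":0.453,"rz":0.831,"fingers":0.43},{"dx":0,"dy":0,"dz":0,"rx":-0.112,"ry":0.453,"rz":0.831,"fingers":0.43},{"dx":0,"dy":0,"dz":0,"rx":-0.112,"ry":0.453,"rz":0.831,"fingers":0.43},{"dx":0,"dy":0,"dz":0,"rx":-0.112,"ry":0.453,"rz":0.831,"fingers":0.43}]' 20
python3 - <<'E'
from h import *
T=target(5,40)*R.from_euler('z',180,degrees=True); p,r,s=cur(); print(inmic(p),s["qpos"].round(2),s["width"],turn(T),shift(mic(-.12,.003,.21),T))
E
```

```text
time_s: 45.2
ee_pos: [0.4606, 0.0322, 0.2419]
tool_rot: [0.782, 0.609, -0.034, 0.13]
contact_force: [1.2, 0.1, 0.7]
width: 0.0481
gripper_force: 0.0
time_s: 46.2
ee_pos: [0.461, 0.0339, 0.2415]
tool_rot: [0.945, 0.127, 0.303, 0.003]
contact_force: [0.4, 1.8, -0.4]
width: 0.0498
gripper_force: 0.0
[-0.1438  0.1811  0.1215] [-0.36  0.14  2.26  0.99  0.33  0.07] 0.049759303276193295 [-0.2   0.58  1.23] [-0.04  3.56  0.79]
```

```bash
python3 -m pendant '[{"dx":0,"dy":0.6,"dz":0.13,"rx":-0.07,"ry":0.2,"rz":0.42,"fingers":0.43},{"dx":0,"dy":0.6,"dz":0.13,"rx":-0.07,"ry":0.2,"rz":0.42,"fingers":0.43},{"dx":0,"dy":0.6,"dz":0.13,"rx":-0.07,"ry":0.2,"rz":0.42,"fingers":0.43},{"dx":0,"dy":0.6,"dz":0.13,"rx":0,"ry":0,"rz":0,"fingers":0.43},{"dx":0,"dy":0.6,"dz":0.13,"rx":0,"ry":0,"rz":0,"fingers":0.43},{"dx":0,"dy":0.56,"dz":0.13,"rx":0,"ry":0,"rz":0,"fingers":0.43},{"dx":0,"dy":0,"dz":0,"rx":0,"ry":0,"rz":0,"fingers":0.43}]' 20
python3 - <<'E'
from h import *
T=target(5,40)*R.from_euler('z',180,degrees=True); p,r,s=cur(); print(inmic(p),s["qpos"].round(2),turn(T),shift(mic(-.10,.002,.15),T))
E
```

```text
time_s: 46.9
ee_pos: [0.5118, -0.1441, 0.2158]
tool_rot: [0.939, 0.039, 0.343, -0.013]
contact_force: [-0.6, 0.2, -0.7]
width: 0.0496
gripper_force: 0.0
[-0.1087 -0.0006  0.0958] [-0.79  0.33  2.16  1.31  0.53 -0.44] [ 0.04 -0.01 -0.02] [-0.71 -0.05  1.12]
```

```bash
python3 -m pendant '[{"dx":-0.2,"dy":0.02,"dz":0.32,"rx":0.04,"ry":0,"rz":-0.02,"fingers":0.43},{"dx":-0.25,"dy":0,"dz":0.4,"rx":0,"ry":0,"rz":0,"fingers":0.43},{"dx":-0.25,"dy":0,"dz":0.4,"rx":0,"ry":0,"rz":0,"fingers":0.43},{"dx":0,"dy":0,"dz":0,"rx":0,"ry":0,"rz":0,"fingers":0.43},{"dx":0,"dy":0,"dz":0,"rx":0,"ry":0,"rz":0,"fingers":0.43}]' 20
python3 - <<'E'
from h import *
T=target(5,40)*R.from_euler('z',180,degrees=True); p,r,s=cur(); print(inmic(p),turn(T),shift(mic(-.09,.001,.131),T))
E
```

```text
time_s: 47.4
ee_pos: [0.5193, -0.1378, 0.1504]
tool_rot: [0.939, 0.043, 0.342, -0.019]
contact_force: [0.1, -0.6, 0.4]
width: 0.0497
gripper_force: 0.0
[-0.1006  0.005   0.0304] [-0.06 -0.01  0.01] [-0.09  0.08  0.43]
```

```bash
python3 -m pendant '[{"dx":-0.09,"dy":0.08,"dz":0.43,"rx":-0.06,"ry":0,"rz":0,"fingers":0.43},{"dx":0,"dy":0,"dz":0,"rx":0,"ry":0,"rz":0,"fingers":0.43},{"dx":0.107,"dy":0,"dz":0.09,"rx":0,"ry":0,"rz":0,"fingers":0.43},{"dx":0.107,"dy":0,"dz":0.09,"rx":0,"ry":0,"rz":0,"fingers":0.43},{"dx":0.107,"dy":0,"dz":0.09,"rx":0,"ry":0,"rz":0,"fingers":0.43},{"dx":0.107,"dy":0,"dz":0.09,"rx":0,"ry":0,"rz":0,"fingers":0.43},{"dx":0.06,"dy":0,"dz":0.052,"rx":0,"ry":0,"rz":0,"fingers":0.43},{"dx":0,"dy":0,"dz":0,"rx":0,"ry":0,"rz":0,"fingers":0.43},{"dx":0,"dy":0,"dz":0,"rx":0,"ry":0,"rz":0,"fingers":0.43}]' 20
python3 - <<'E'
from h import *
T=target(5,40)*R.from_euler('z',180,degrees=True); p,r,s=cur(); print(inmic(p),turn(T),shift(mic(-.0495,.0,.1305)))
E
```

```text
time_s: 48.3
ee_pos: [0.562, -0.1386, 0.131]
tool_rot: [0.939, 0.041, 0.342, -0.014]
contact_force: [-0.6, -0.3, 0.1]
width: 0.0495
gripper_force: 0.0
[-0.0582  0.0005  0.011 ] [ 0.01 -0.01  0.01] [0.13 0.01 0.12]
```

```bash
python3 -m pendant '[{"dx":0.046,"dy":0,"dz":0.039,"rx":0,"ry":0,"rz":0,"fingers":0.43},{"dx":0.046,"dy":0,"dz":0.039,"rx":0,"ry":0,"rz":0,"fingers":0.43},{"dx":0.02,"dy":0,"dz":0.017,"rx":0,"ry":0,"rz":0,"fingers":0.43},{"dx":0,"dy":0,"dz":0,"rx":0,"ry":0,"rz":0,"fingers":0.43}]' 20 | grep -E "ee_pos|contact"; python3 -m pendant '[{"dx":0.0153,"dy":0,"dz":0.013,"rx":0,"ry":0,"rz":0,"fingers":0.43},{"dx":0,"dy":0,"dz":0,"rx":0,"ry":0,"rz":0,"fingers":0.43}]' 20 | grep -E "ee_pos|contact"; python3 -m pendant '[{"dx":0.0153,"dy":0,"dz":0.013,"rx":0,"ry":0,"rz":0,"fingers":0.43},{"dx":0,"dy":0,"dz":0,"rx":0,"ry":0,"rz":0,"fingers":0.43}]' 20 | grep -E "ee_pos|contact"
```

```text
ee_pos: [0.5697, -0.1382, 0.131]
contact_force: [-1.1, 0.3, 0.8]
ee_pos: [0.5703, -0.1381, 0.1309]
contact_force: [-0.1, 0.0, 0.5]
ee_pos: [0.5709, -0.1378, 0.1308]
contact_force: [-2.6, -0.4, 1.0]
```

```bash
python3 -m pendant '[{"dx":0.0153,"dy":0,"dz":0.013,"rx":0,"ry":0,"rz":0,"fingers":0.43},{"dx":0,"dy":0,"dz":0,"rx":0,"ry":0,"rz":0,"fingers":0.43}]' 20 | grep -E "ee_pos|contact"; python3 -m pendant '[{"dx":0.01,"dy":0,"dz":0.008,"rx":0,"ry":0,"rz":0,"fingers":0.43},{"dx":0,"dy":0,"dz":0,"rx":0,"ry":0,"rz":0,"fingers":0.43}]' 20 | grep -E "ee_pos|contact|time"
```

```text
ee_pos: [0.5712, -0.1378, 0.1307]
contact_force: [-6.4, -1.0, 3.2]
time_s: 49.5
ee_pos: [0.5713, -0.1377, 0.1306]
contact_force: [-8.0, -0.8, 4.6]
```

The +x push met the stops at the same place as before. Now I retreat and check.

```bash
python3 -m pendant '[{"dx":-0.05,"dy":0,"dz":-0.04,"rx":0,"ry":0,"rz":0,"fingers":0.43},{"dx":-0.3,"dy":0,"dz":-0.26,"rx":0,"ry":0,"rz":0,"fingers":0.43},{"dx":-0.3,"dy":0,"dz":-0.3,"rx":0,"ry":0,"rz":0,"fingers":0.43},{"dx":0,"dy":0,"dz":-0.9,"rx":0,"ry":0,"rz":0,"fingers":0.43},{"dx":0.2,"dy":0,"dz":-0.8,"rx":0,"ry":0,"rz":0,"fingers":0.43},{"dx":0.2,"dy":-0.5,"dz":0,"rx":0,"ry":0,"rz":0,"fingers":0.43},{"dx":0,"dy":0,"dz":0,"rx":0,"ry":0,"rz":0,"fingers":0.43},{"dx":0,"dy":0,"dz":0,"rx":0,"ry":0,"rz":0,"fingers":0.43}]' 20
python3 - <<'E'
from h import *
plate()
for c in("scene","top"):
    print(c,{n:[w(c,q["at"]).round(3).tolist() for q in place_of(c,n)[:1]] for n in("gauge","nest_long","seat","gauge_short","dish","beaker","tipbox","media")})
    I,d=capture(c); cv2.imwrite(f"pics/{c}9.png",cv2.resize(I[150:270,250:450] if c=="scene" else I[140:260,180:400],(800,480),interpolation=cv2.INTER_CUBIC)[...,::-1])
print(observe()["time_s"])
E
```

```text
time_s: 50.3
ee_pos: [0.4891, -0.12, 0.2095]
tool_rot: [0.938, 0.042, 0.343, -0.014]
contact_force: [0.6, 0.2, -0.1]
width: 0.0497
gripper_force: 0.0
scene 0.67 585 mic [ 0.0046 -0.0029] [ 80. 125.] -1.6
  place_of [(array([-0.0021, -0.0007, -0.0014]), 0.77)]
top 0.69 351 mic [-0.0008  0.0012] [ 80. 121.] -0.3
  place_of [(array([0.0009, 0.0009, 0.0006]), 0.91)]
scene {'gauge': [[0.473, 0.303, 0.002]], 'nest_long': [[0.471, 0.301, -0.002]], 'seat': [[0.622, -0.134, 0.119]], 'gauge_short': [[0.45, 0.389, 0.0]], 'dish': [[0.369, 0.012, -0.005]], 'beaker': [], 'tipbox': [[0.722, 0.259, -0.004]], 'media': [[0.622, 0.45, 0.001]]}
top {'gauge': [[0.473, 0.299, 0.003]], 'nest_long': [[0.472, 0.301, 0.0]], 'seat': [[0.618, -0.133, 0.119]], 'gauge_short': [], 'dish': [[0.369, 0.007, -0.004]], 'beaker': [[0.391, -0.264, 0.001]], 'tipbox': [[0.716, 0.261, 0.001]], 'media': [[0.618, 0.448, 0.0]]}
51.5
```

View pics/scene9.png

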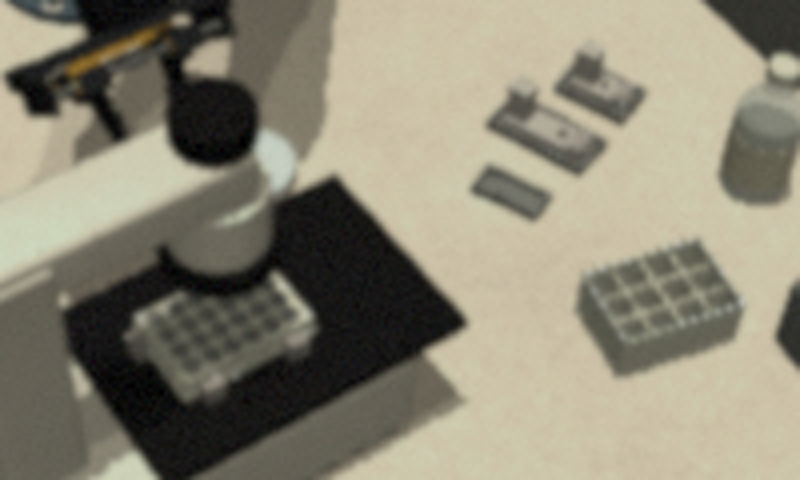

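The picture shows the plate flush against the far stops at (215,385) and (298,343) px and the pillar-side stop at (140,340) px. The gauge lies in its tray at (548,125) px, and nothing is touching the robot.

```bash
python3 -c "
from bench import *
print(hand_in())"
```

```text
the job is handed in; nothing more can be done
None
```

I handed the job in at about 51.5 s: the long gauge lies flat in its own tray, the plate is home against all three stops by contact force and camera, and the bystanders I rechecked hadn't moved (tubes and jar not rechecked); `hand_in` returned no verdict.

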